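Stack the returned tins on the scale and the cartons in the tray

TASK

Sort the returned stock lying on the bench into two neat stacks. Stack the three tins upright in the middle of the scale's pan, the largest at the bottom, then the middle one, the smallest on top, and stack the two cartons in the middle of the cardboard display tray, the larger below and the smaller on it, both lying flat with their long sides along the tray's long side. Centre each thing on the one below, set things down rather than dropping them, and leave the tape roll, the jar and the potted plant where they are.

Things in the scene. Friction and masses are not known exactly. Their poses are not given: they have to be found in the camera images.
- scale_pan (a point): Centre of the upper face of the shop scale's round steel pan: flat, 150 mm across, 60 mm above the table. z is up; x is the scale's own x, its keypad and display are on its -x side. The grey body below (190 x 180 mm, reaching from 110 mm on the -x side to 80 mm on the +x side of the pan's centre) is 40 mm high. The scale is fixed and the pan does not give way.
- tray_floor (a point): Centre of the inner floor of the empty shallow white cardboard display tray, 4 mm above the table. z is up, x along its long side. Inside it is 150 mm along x and 125 mm along y; the walls are 4 mm thick and their tops are 28 mm above the table, the -x one only 14 mm. The tray is fixed.
- tin_large: Largest of three plain round steel tins with a paper band: 68 mm across, 45 mm high, standing upright. Origin at the centre of its underside, z up its axis. About 0.2 kg.
- tin_medium: Middle tin: 54 mm across, 40 mm high, standing upright. Origin at the centre of its underside, z up its axis. About 0.13 kg.
- tin_small: Smallest tin: 40 mm across, 34 mm high, standing upright. Origin at the centre of its underside, z up its axis. About 0.07 kg.
- carton_large: Larger of two closed brown cardboard cartons with a strip of paper tape along the top: 90 mm along x, 62 mm along y, 42 mm high, lying flat. Origin at the centre of its underside, z up. About 0.2 kg.
- carton_small: Smaller closed carton of the same kind: 64 mm along x, 44 mm along y, 34 mm high, lying flat. Origin at the centre of its underside, z up. About 0.1 kg.
- tape_roll: Bystander: loose roll of grey tape lying flat, 100 mm across, 45 mm high. Origin at the centre of its underside.
- jar: Bystander: loose amber glass jar, 60 mm across, 85 mm high. Origin at the centre of its underside.
- plant_pot: Bystander: loose small white ceramic pot with a green succulent, pot 80 mm across and 55 mm high, leaves to about 100 mm high. Origin at the centre of its underside.

How it is judged:
By the outcome, as a careful person would: the job done as asked, in the order asked, and still so for the second after the job is handed in, with the robot touching nothing.
It also fails if it takes over 131 s, if anything falls off the work surface, if the arm or the gripper's body presses on something with over 40 N, if the wrist force passes 120 N, or if a joint passes its speed limit or range.

ROBOT

A 6-joint arm with a two-finger parallel gripper is mounted at the origin on the work surface. World frame = base frame: x ahead of the robot, y to its left, z up, the work surface at z = 0. Lengths are in m, angles in rad, forces in N, time in s.
With the tool pointing down it reaches from about 0.35 to 0.975 m from the base axis. Payload 4.9 kg.
Tool frame: the origin (TCP) lies on the mounting face of the last link; the fingertips stand 173 mm ahead of it and the grasp point (between the pads) lies 155 mm ahead of it; z points along the fingers, y is the direction in which the jaws open and shut (so a half turn about z gives the same grasp; the last joint's range is limited). The gripper opens to 85 mm and grips with 20 to 120 N. Pads are 22 mm wide; open, the fingers measure 114 mm over their backs; the gripper's body (76 mm by 85 mm) begins 54 mm behind the grasp point. The pads swing forward as they close: fully open they stand 13 mm farther back than shut.
Start: joints at [-1.345, 0.053, 1.613, -0, 1.476, -0.119], TCP at [0.211, -0.588, 0.405] pointing down, gripper open.
Joint ranges: [-3.01, 3.01], [-1.01, 2.22], [0.06, 2.58], [-1.02, 4.17], [0.09, 2.62], [-3.14, 3.14]. Speed limits (rad/s): [2.57, 2.57, 3.14, 3.14, 3.14, 3.14].

INTERFACE

Orientations are given as a rotation vector (axis times angle).
In Python, from station import ctrl gives the robot as it stands. The module is installed in compiled form; this text tells all that it offers.
- The arm moves only by the tool jog_arm, never from a script. Its argument "steps" is a list of rows, each a list of 2 entries, a list of its own where there are three numbers: the shift along the tool's x, y, z in cm, then the turn, a rotation vector about the tool's x, y, z in degrees. In form: [[[tx, ty, tz], [rx, ry, rz]], ...]. A call has 1 to 8 rows; each row shifts and turns the pose as measured when the row begins, along the tool's axes as they then stand; what a row does not reach is not made up. A row lasts 1/10 s, in which the tool goes at most 50 mm and 8.59 degrees, less where a joint would pass 70% of its speed; a pose out of reach is approached as far as the arm can. A call is refused whole if a number of a shift passes 5 or a number of a turn 8.59, either way. A call with a gripper value outside its range is refused whole. "fingers" is the gripper command: -1 is shut, 1 is fully open, values between are in proportion, set as the call begins (left out, the last holds). The fingers move at their own pace and stop on an object; "grip_force" is the grip in N (left out, the last holds). Time passes only in rows, so rows that do not move let the fingers close. It gives the time, the measured TCP pose, the force and the opening at its end, in the units of the state.
- ctrl.get_obs(): the state, without advancing time (a new reading comes with each control period).
- ctrl.get_image(name): name is "side" or "top"; returns the picture (480x640x3 uint8, red, green, blue); there is no depth.
- ctrl.camera_info(name): a dict with "K" (3x3 intrinsics, pixels), "dist_coeffs" ([k1, k2, p1, p2, k3] as OpenCV has them; the pictures are not rectified), "camera_from_world" (4x4, takes a point from world to camera coordinates). Camera axes: x right, y up, looking along -z (the intrinsics and any distortion apply to the point x, -y, -z); pixel columns grow to the right and rows downward; lengths in m; the calibration is good to about 2 mm. A picture is of the moment at which its call begins. camera_info takes no time and is no camera call.
- ctrl.finish_job(): hands the job in, once; it reports no verdict.
The state is a dict: "t": time; "q": joint angles; "dq": joint speeds; "effort": joint torques, N m; "tool_pos": TCP position; "tool_rot": TCP orientation; "contact_force": force on the tool from outside, world axes, zero at the start; "wrist_torque": the same for the moment, N m; "opening": finger opening in m.
Only numpy, scipy, OpenCV 4.12 (cv2) and the standard library are available. Lean on these libraries where they do the work, as an engineer would, in place of code of your own. Each camera call takes 0.05 s, during which the arm holds its last target.

## Working session

There is one attempt and no reset: what is moved stays moved. The work goes in short steps, Python scripts to look and compute and a tool call to move; the robot and the scene stay as the last step left them, time stands still between calls to the robot, and variables do not carry over. Pictures are saved under pics/ and viewed, and the job is handed in when it is done.

Besides the shell and the picture viewer there is one more tool, called after "Emit:" as a command line: name --argument value ..., lists and objects as JSON in quotes. jog_arm: Moves the arm, as the interface text tells. Its arguments: {"type":"object","properties":{"steps":{"type":"array","items":{"type":"array"}},"fingers":{"type":"number"},"grip_force":{"type":"number"}},"required":["steps"]}

```bash
mkdir -p pics; ls; python3 - <<'E'
from station import ctrl
import cv2, numpy as np
np.set_printoptions(precision=4,suppress=True)
print(ctrl.get_obs())
for n in("side","top"):
    print(n,ctrl.camera_info(n))
    cv2.imwrite(f"pics/{n}0.png",ctrl.get_image(n)[:,:,::-1])
E
```

```text
pics
{'t': 0.0, 'q': array([-1.345 ,  0.0534,  1.6143, -0.    ,  1.476 , -0.119 ]), 'dq': array([-0.0008,  0.0007, -0.0012,  0.0014,  0.0011,  0.0012]), 'effort': array([  0.0006, -39.3671, -37.0182,  -0.0001,   0.0071,   0.    ]), 'tool_pos': array([ 0.2112, -0.588 ,  0.4035]), 'tool_rot': array([-3.093 , -0.5386,  0.0002]), 'contact_force': array([ 0.3182, -1.1292,  0.2689]), 'wrist_torque': array([ 0.0284,  0.041 , -0.0557]), 'opening': 0.08501437648905634}
side {'K': array([[456.5495,   0.    , 317.9307],
       [  0.    , 456.5495, 237.6624],
       [  0.    ,   0.    ,   1.    ]]), 'dist_coeffs': array([-0.1124,  0.    ,  0.    ,  0.    ,  0.    ]), 'camera_from_world': array([[-0.9828, -0.1846, -0.0088,  0.589 ],
       [ 0.1019, -0.5809,  0.8076, -0.1119],
       [-0.1542,  0.7928,  0.5897, -0.8344],
       [ 0.    ,  0.    ,  0.    ,  1.    ]])}
top {'K': array([[503.6251,   0.    , 324.3196],
       [  0.    , 503.6251, 242.5587],
       [  0.    ,   0.    ,   1.    ]]), 'dist_coeffs': array([0.0464, 0.    , 0.    , 0.    , 0.    ]), 'camera_from_world': array([[-0.0298, -0.999 ,  0.0346, -0.0012],
       [ 0.9949, -0.0263,  0.097 , -0.6072],
       [-0.096 ,  0.0373,  0.9947, -0.9451],
       [ 0.    ,  0.    ,  0.    ,  1.    ]])}
```

View pics/top0.png

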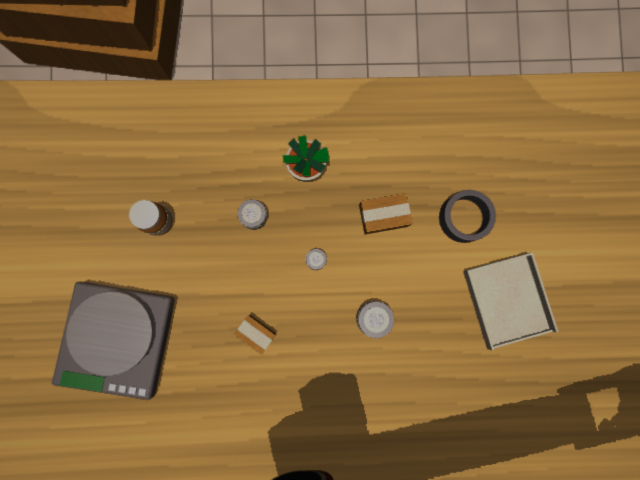

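View pics/side0.png

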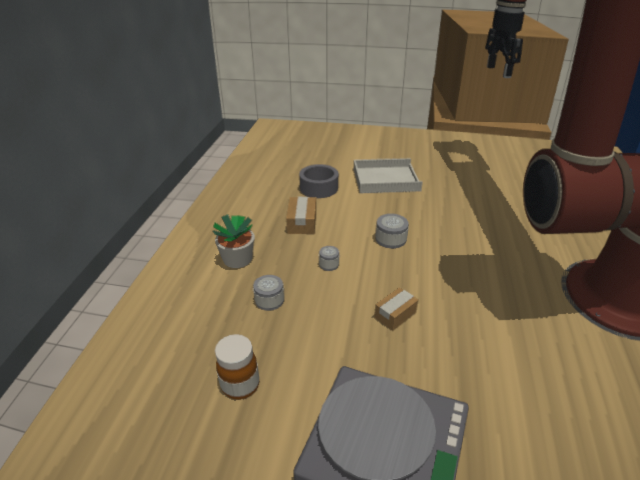

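The top view shows the scale on the left around (110,335) and the tray on the right around (510,300). The tins are at (375,319), (252,214) and (316,259), and the cartons at (386,213) and (257,333). The side view shows the same layout.

```bash
cat > h.py <<'E'
from station import ctrl
import cv2, numpy as np
np.set_printoptions(precision=4,suppress=True)
CI={n:ctrl.camera_info(n) for n in("side","top")}
def cast(n,px,z):
    c=CI[n]; px=np.array(px,float).reshape(-1,1,2)
    u=cv2.undistortPoints(px,c["K"],c["dist_coeffs"]).reshape(-1,2)
    d=np.c_[u[:,0],-u[:,1],-np.ones(len(u))]
    T=c["camera_from_world"];R=T[:3,:3];o=-R.T@T[:3,3]
    w=d@R
    s=(z-o[2])/w[:,2]
    return o+w*s[:,None]
def proj(n,P):
    c=CI[n];T=c["camera_from_world"];P=np.array(P,float).reshape(-1,3)
    p=P@T[:3,:3].T+T[:3,3]
    p=p*[1,-1,-1]
    return cv2.projectPoints(p.reshape(-1,1,3),np.zeros(3),np.zeros(3),c["K"],c["dist_coeffs"])[0].reshape(-1,2)
E
python3 - <<'E'
from h import *
im=cv2.imread("pics/top0.png")
def crop(n,x0,y0,x1,y1,f,im=im): cv2.imwrite(f"pics/{n}.png",cv2.resize(im[y0:y1,x0:x1],None,fx=f,fy=f,interpolation=cv2.INTER_CUBIC))
crop("c_tray",455,240,565,360,5)
crop("c_scale",40,270,190,410,4)
crop("c_mid",220,180,420,350,4) 
s=cv2.imread("pics/side0.png")
crop("s_tray",290,140,430,280,4,s)
E
```

```text
(no output)
```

View pics/c_tray.png

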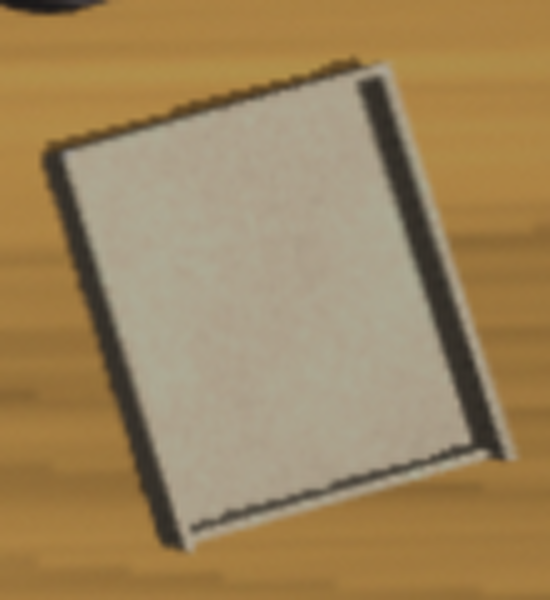

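View pics/c_mid.png

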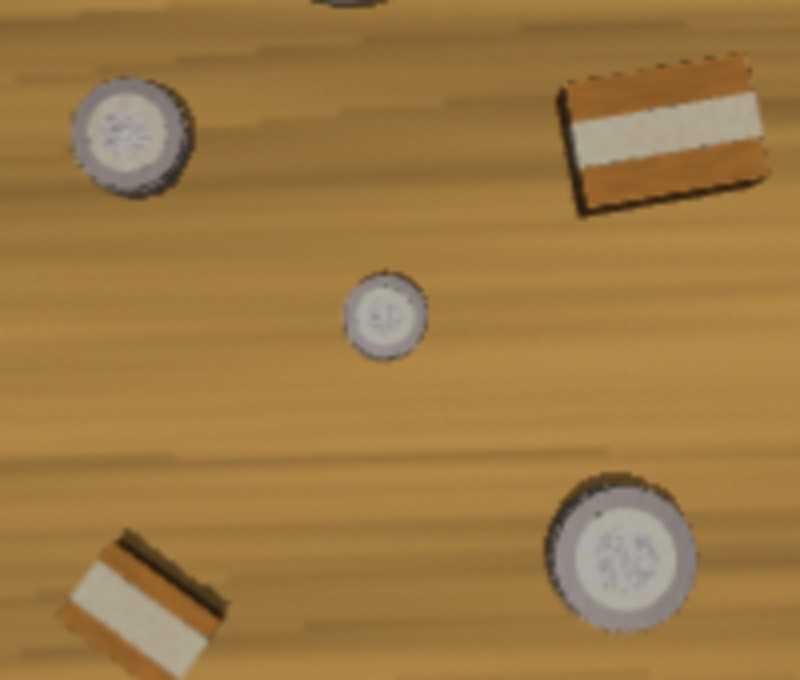

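View pics/s_tray.png

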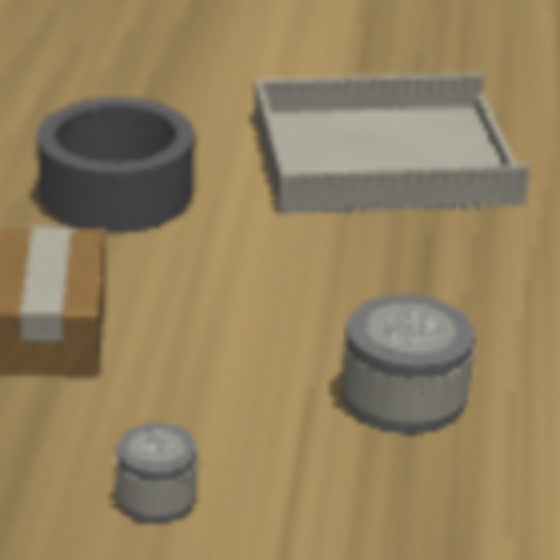

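View pics/c_scale.png

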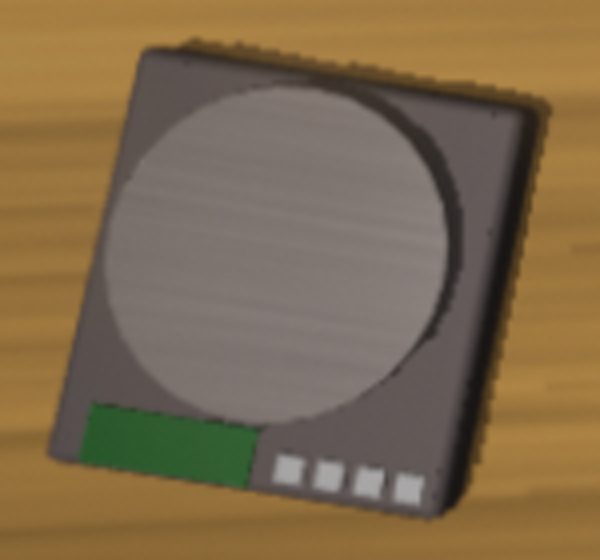

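```bash
cat > meas.py <<'E'
from h import *
import sys
im=cv2.imread("pics/top0.png"); hsv=cv2.cvtColor(im,cv2.COLOR_BGR2HSV)
print("cam",-CI["top"]["camera_from_world"][:3,:3].T@CI["top"]["camera_from_world"][:3,3],-CI["side"]["camera_from_world"][:3,:3].T@CI["side"]["camera_from_world"][:3,3])
def big(mask,box):
    m=np.zeros_like(mask);x0,y0,x1,y1=box;m[y0:y1,x0:x1]=mask[y0:y1,x0:x1]
    cs,_=cv2.findContours(m,cv2.RETR_EXTERNAL,cv2.CHAIN_APPROX_NONE)
    return max(cs,key=cv2.contourArea)
S,V=hsv[...,1],hsv[...,2]
grey=((S<75)&(V>105)).astype(np.uint8)
for n,box,z,D in(("large",(350,290,400,345),.045,.068),("medium",(230,190,275,235),.040,.054),("small",(300,243,332,275),.034,.040)):
    c=big(grey,box); P=cast("top",c.reshape(-1,2).astype(float),z)[:,:2].astype(np.float32)
    (cx,cy),ax,a=cv2.fitEllipse(P); print(n,cx,cy,ax, "circ",cv2.minEnclosingCircle(P))
c=big(((S<75)&(V>95)).astype(np.uint8),(40,270,185,410))
print(cv2.boundingRect(c))
c=big(((S<90)&(V>110)).astype(np.uint8),(455,240,565,360))
r=cv2.minAreaRect(c); b=cv2.boxPoints(r); print("tray px",b.tolist()); P=cast("top",b,.028);print(P)
for n,box,z in(("cl",(350,185,420,240),.042),("cs",(228,305,285,360),.034)):
    m=(((hsv[...,0]<14)&(V>95))|((S<90)&(V>120))).astype(np.uint8)
    c=big(m,box); b=cv2.boxPoints(cv2.minAreaRect(c));P=cast("top",b,z)
    print(n,b.tolist(),P[:,:2],P.mean(0),np.linalg.norm(P-np.roll(P,-1,0),axis=1))
E
python3 meas.py
python3 - <<'E'
import cv2
im=cv2.imread("pics/top0.png"); hsv=cv2.cvtColor(im,cv2.COLOR_BGR2HSV)
for n,(x,y) in dict(pan=(110,335),body=(170,310),body2=(70,300),carton=(386,200),wood=(340,220),wood2=(250,300),cs=(245,334),tin=(375,335),tinc=(375,320)).items(): print(n,hsv[y,x])
E
```

```text
cam [0.5133 0.0182 0.999 ] [0.4616 0.7052 0.5876]
large 0.4578079581260681 -0.11025632917881012 (0.06445234268903732, 0.06599581986665726) circ ((0.45866456627845764, -0.10935337096452713), 0.03420192748308182)
medium 0.6664949059486389 0.12031381577253342 (0.050445061177015305, 0.052014149725437164) circ ((0.6659453511238098, 0.12048745900392532), 0.02728070132434368)
small 0.5756141543388367 -0.0005470030591823161 (0.038023658096790314, 0.038782812654972076) circ ((0.5754102468490601, -0.0006466050399467349), 0.020240753889083862)
(66, 289, 102, 108)
tray px [[466.99664306640625, 270.1314697265625], [532.9724731445312, 250.05189514160156], [557.5571899414062, 330.8304443359375], [491.58135986328125, 350.9100341796875]]
[[ 0.546  -0.2935  0.028 ]
 [ 0.5816 -0.4245  0.028 ]
 [ 0.4255 -0.46    0.028 ]
 [ 0.3911 -0.3311  0.028 ]]
cl [[362.3039855957031, 210.6719970703125], [408.0639953613281, 202.35198974609375], [410.0480041503906, 213.26397705078125], [364.2879943847656, 221.583984375]] [[ 0.6655 -0.0928]
 [ 0.6795 -0.182 ]
 [ 0.6581 -0.1849]
 [ 0.6442 -0.0958]] [ 0.6618 -0.1389  0.042 ] [0.0904 0.0216 0.0902 0.0215]
cs [[236.87252807617188, 328.9587097167969], [243.88510131835938, 319.4416809082031], [271.4129333496094, 339.7253112792969], [264.4003601074219, 349.2423400878906]] [[0.4478 0.1511]
 [0.465  0.1378]
 [0.4256 0.0869]
 [0.4086 0.1003]] [0.4368 0.119  0.034 ] [0.0217 0.0644 0.0217 0.0642]
pan [  7  26 126]
body [15 82 31]
body2 [ 17 139 132]
carton [ 16 183 139]
wood [ 18 157 145]
wood2 [ 18 155 166]
cs [ 19  55 171]
tin [  8  21 144]
tinc [ 11  12 164]
```

```bash
cat > meas2.py <<'E'
from h import *
im=cv2.imread("pics/top0.png"); hsv=cv2.cvtColor(im,cv2.COLOR_BGR2HSV)
S,V=hsv[...,1],hsv[...,2]
from meas import big
# tray edges
c=big(((S<90)&(V>110)).astype(np.uint8),(455,240,565,360)).reshape(-1,2).astype(float)
b=cv2.approxPolyDP(c.astype(np.int32).reshape(-1,1,2),8,True).reshape(-1,2); print("poly",b.tolist())
L=[]
cen=c.mean(0)
for i in range(len(b)):
    p,q=b[i].astype(float),b[(i+1)%len(b)].astype(float); d=(q-p)/np.linalg.norm(q-p); n=np.array([-d[1],d[0]])
    t=(c-p)@d; k=(abs((c-p)@n)<2.5)&(t>8)&(t<np.linalg.norm(q-p)-8)
    mid=(p+q)/2; z=.014 if mid[1]>cen[1]+25 else .028
    W=cast("top",c[k],z)[:,:2].astype(np.float32)
    l=cv2.fitLine(W,cv2.DIST_HUBER,0,.01,.01).ravel(); L.append(l)
    print("edge mid",mid,"z",z,"ang",np.degrees(np.arctan2(l[1],l[0])),"pt",l[2:],k.sum())
def X(a,b):
    t=np.linalg.solve(np.array([a[:2],-b[:2]]).T,b[2:]-a[2:]);return a[2:]+a[:2]*t[0]
C=np.array([X(L[i],L[(i+1)%4]) for i in range(4)]);print(C,"centre",C.mean(0),np.linalg.norm(C-np.roll(C,-1,0),axis=1))
# pan: points of mask from tables
m=((S<60)&(V>100)).astype(np.uint8)
c=big(m,(40,270,185,410)).reshape(-1,2).astype(float)
W=cast("top",c,.06)[:,:2]
from scipy.optimize import least_squares
f=lambda p:np.hypot(W[:,0]-p[0],W[:,1]-p[1])-p[2]
r=least_squares(f,[*W.mean(0),.075],loss="soft_l1",f_scale=.001);print("pan",r.x,"rms",np.abs(f(r.x)).mean(),np.median(abs(f(r.x))))
v=im.copy();cv2.drawContours(v,[c.astype(np.int32).reshape(-1,1,2)],-1,(0,0,255),1);cv2.imwrite("pics/pan.png",cv2.resize(v[270:410,40:190],None,fx=4,fy=4))
# green display
g=((hsv[...,0]>45)&(hsv[...,0]<80)&(S>120)).astype(np.uint8);c=big(g,(40,270,185,410));b=cv2.boxPoints(cv2.minAreaRect(c));print(cast("top",b,.04))
# side check: tins bottom/tops, tape centres
for P in [(.458,-.110,.045),(.666,.120,.04),(.5755,-.0005,.034),(.6618,-.1389,.042),(.4368,.119,.034),(r.x[0],r.x[1],.06),(*C.mean(0),.004)]: print(proj("side",P),proj("top",P))
E
python3 meas2.py | tail -40
```

```text
small 0.5756141543388367 -0.0005470030591823161 (0.038023658096790314, 0.038782812654972076) circ ((0.5754102468490601, -0.0006466050399467349), 0.020240753889083862)
(66, 289, 102, 108)
tray px [[466.99664306640625, 270.1314697265625], [532.9724731445312, 250.05189514160156], [557.5571899414062, 330.8304443359375], [491.58135986328125, 350.9100341796875]]
[[ 0.546  -0.2935  0.028 ]
 [ 0.5816 -0.4245  0.028 ]
 [ 0.4255 -0.46    0.028 ]
 [ 0.3911 -0.3311  0.028 ]]
cl [[362.3039855957031, 210.6719970703125], [408.0639953613281, 202.35198974609375], [410.0480041503906, 213.26397705078125], [364.2879943847656, 221.583984375]] [[ 0.6655 -0.0928]
 [ 0.6795 -0.182 ]
 [ 0.6581 -0.1849]
 [ 0.6442 -0.0958]] [ 0.6618 -0.1389  0.042 ] [0.0904 0.0216 0.0902 0.0215]
cs [[236.87252807617188, 328.9587097167969], [243.88510131835938, 319.4416809082031], [271.4129333496094, 339.7253112792969], [264.4003601074219, 349.2423400878906]] [[0.4478 0.1511]
 [0.465  0.1378]
 [0.4256 0.0869]
 [0.4086 0.1003]] [0.4368 0.119  0.034 ] [0.0217 0.0644 0.0217 0.0642]
poly [[532, 253], [468, 270], [492, 349], [552, 3
[... 512 characters left out ...]
2  -0.4419] 125
edge mid [544.5 292. ] z 0.028 ang 13.716394 pt [ 0.492  -0.4419] 125
[[ 0.5459 -0.2943]
 [ 0.3931 -0.3321]
 [ 0.4215 -0.4379]
 [-1.1248  6.5403]] centre [0.0589 1.369 ] [0.1574 0.1095 7.1474 7.0358]
pan [0.451  0.3758 0.0738] rms 0.0004424134166809256 0.00037938715467839695
[[0.3616 0.466  0.04  ]
 [0.3848 0.4631 0.04  ]
 [0.3703 0.3926 0.04  ]
 [0.347  0.3957 0.04  ]]
[[392.7523 221.1674]] [[375.7266 319.2686]]
[[268.9294 282.9985]] [[251.433  213.1947]]
[[329.6434 250.5583]] [[315.6659 258.8538]]
[[301.7851 206.3505]] [[386.2148 211.961 ]]
[[397.1779 300.5529]] [[254.1573 334.2999]]
[[377.3013 422.338 ]] [[108.6222 332.8875]]
[[ 665.5498 1358.9644]] [[-545.0786  613.1406]]
```

```bash
python3 - <<'E'
from h import *
im=cv2.imread("pics/side0.png")
for P in [(.458,-.110,.045),(.666,.120,.04),(.5755,-.0005,.034),(.6618,-.1389,.042),(.4368,.119,.034)]:
    u=proj("side",P)[0]; im[int(round(u[1])),int(round(u[0]))]=(0,0,255)
cv2.imwrite("pics/s_chk.png",cv2.resize(im[160:330,230:430],None,fx=4,fy=4,interpolation=cv2.INTER_NEAREST))
E
```

```text
(no output)
```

View pics/s_chk.png

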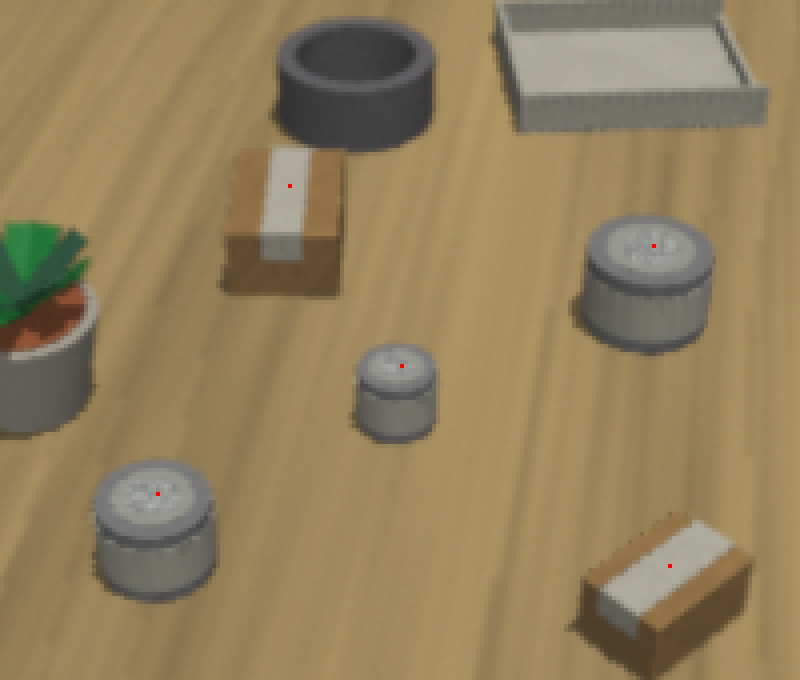

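View pics/pan.png

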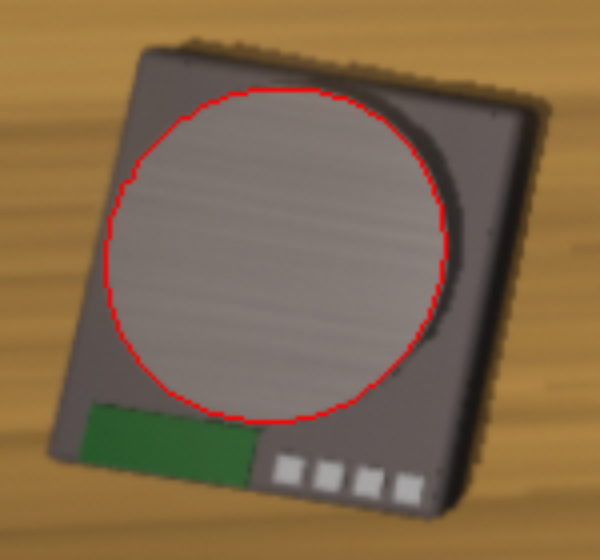

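```bash
cat > plan.py <<'E'
from h import *
import sys
from scipy.spatial.transform import Rotation as Ro
x,y,z,yaw=map(float,sys.argv[1:5])
o=ctrl.get_obs();p=o["tool_pos"];R=Ro.from_rotvec(o["tool_rot"])
a=np.radians(yaw);Rt=Ro.from_matrix(np.array([[np.cos(a),np.sin(a),0],[np.sin(a),-np.cos(a),0],[0,0,-1]]))
e=(R.inv()*Rt).as_rotvec(degrees=True)
d=np.array([x,y,z])-p
X=R.as_matrix()[:,0]
print("t%.2f p"%o["t"],p,"yaw %.2f"%np.degrees(np.arctan2(X[1],X[0])),"F",o["contact_force"],"open %.4f"%o["opening"],"q6 %.2f"%o["q"][5])
print("turn deg",e,"| shift cm before turn",R.inv().apply(d)*100,"| after turn",Rt.inv().apply(d)*100)
E
python3 plan.py .458 -.110 .30 20
```

```text
t0.10 p [ 0.2112 -0.588   0.4036] yaw 19.76 F [ 0.0148 -0.3485  0.0125] open 0.0855 q6 -0.12
turn deg [-0.1047 -0.0121 -0.2415] | shift cm before turn [ 39.3806 -36.6211  10.4351] | after turn [ 39.5369 -36.4738  10.36  ]
```

Emit:
jog_arm --steps '[[[3.3, -3.05, 0], [0, 0, 0]], [[3.3, -3.05, 0], [0, 0, 0]], [[3.3, -3.05, 0], [0, 0, 0]], [[3.3, -3.05, 0], [0, 0, 0]], [[3.3, -3.05, 0], [0, 0, 0]], [[3.3, -3.05, 0], [0, 0, 0]], [[3.3, -3.05, 0], [0, 0, 0]], [[3.3, -3.05, 0], [0, 0, 0]]]' --fingers 1 --grip_force 30

```text
t: 0.9
tool_pos: [0.3797, -0.2616, 0.3989]
tool_rot: [-3.089, -0.52, 0.003]
contact_force: [0.4, -1.5, -0.0]
opening: 0.0853
```

```bash
python3 plan.py .458 -.110 .30 20
```

```text
t0.90 p [ 0.3797 -0.2616  0.3989] yaw 19.12 F [ 0.4332 -1.4501 -0.0128] open 0.0853 q6 0.47
turn deg [-0.5182  0.0136 -0.8817] | shift cm before turn [ 12.3703 -11.6671   9.989 ] | after turn [ 12.5467 -11.5652   9.8869]
```

Emit:
jog_arm --steps '[[[3, -2.8, 2], [-0.5, 0, -0.8]], [[3, -2.8, 2], [0, 0, 0]], [[3, -2.8, 2], [0, 0, 0]], [[3, -2.8, 2], [0, 0, 0]], [[0, 0, 0.5], [0, 0, 0]], [[0, 0, 0], [0, 0, 0]]]'

```text
t: 1.5
tool_pos: [0.457, -0.1039, 0.3104]
tool_rot: [3.09, 0.557, 0.001]
contact_force: [0.1, -0.0, -0.0]
opening: 0.0857
```

```bash
python3 plan.py .458 -.110 .18 20
```

```text
t1.50 p [ 0.457  -0.1039  0.3104] yaw 20.44 F [ 0.0754 -0.0348 -0.027 ] open 0.0857 q6 0.83
turn deg [ 0.0999 -0.011   0.4369] | shift cm before turn [-0.1193  0.5848 13.0405] | after turn [-0.1122  0.6085 13.0395]
```

Emit:
jog_arm --steps '[[[-0.1, 0.6, 2], [0, 0, 0.4]], [[0, 0, 2], [0, 0, 0]], [[0, 0, 2], [0, 0, 0]], [[0, 0, 1], [0, 0, 0]], [[0, 0, 0], [0, 0, 0]]]'

```text
t: 2.0
tool_pos: [0.4583, -0.1148, 0.2417]
tool_rot: [3.09, 0.536, 0.008]
contact_force: [-1.0, -0.0, 0.9]
opening: 0.0853
```

```bash
python3 plan.py .458 -.110 .18 20
```

```text
t2.00 p [ 0.4583 -0.1148  0.2417] yaw 19.68 F [-1.0033 -0.0115  0.8754] open 0.0853 q6 0.83
turn deg [ 0.3791 -0.2142 -0.3207] | shift cm before turn [ 0.1128 -0.5019  6.1686] | after turn [ 0.1386 -0.4604  6.1713]
```

Emit:
jog_arm --steps '[[[0.1, -0.4, 0], [0.3, -0.2, -0.3]], [[0, 0, 0], [0, 0, 0]], [[0, 0, 0], [0, 0, 0]]]'

```text
t: 2.3
tool_pos: [0.4586, -0.1118, 0.2445]
tool_rot: [3.091, 0.542, 0.006]
contact_force: [-0.1, -0.7, -0.2]
opening: 0.0854
```

```bash
python3 plan.py .458 -.110 .18 20
```

```text
t2.30 p [ 0.4586 -0.1118  0.2445] yaw 19.89 F [-0.1015 -0.7316 -0.2343] open 0.0854 q6 0.83
turn deg [ 0.2173 -0.1663 -0.1089] | shift cm before turn [-0.009  -0.216   6.4539] | after turn [ 0.0102 -0.1915  6.4547]
```

Emit:
jog_arm --steps '[[[0, -0.1, 1.5], [0.2, -0.1, -0.1]], [[0, 0, 1.5], [0, 0, 0]], [[0, 0, 1.5], [0, 0, 0]], [[0, 0, 1], [0, 0, 0]], [[0, 0, 0.3], [0, 0, 0]], [[0, 0, 0], [0, 0, 0]]]'

```text
t: 2.9
tool_pos: [0.4592, -0.1107, 0.1843]
tool_rot: [3.092, 0.547, 0.007]
contact_force: [0.6, 0.7, 0.0]
opening: 0.0852
```

```bash
python3 plan.py .458 -.110 .18 20; python3 - <<'E'
from h import *
cv2.imwrite("pics/side1.png",cv2.resize(ctrl.get_image("side")[80:300,280:500,::-1],None,fx=2.5,fy=2.5))
E
```

```text
t2.90 p [ 0.4592 -0.1107  0.1843] yaw 20.07 F [0.6118 0.6541 0.0013] open 0.0852 q6 0.83
turn deg [ 0.1506 -0.2377  0.0653] | shift cm before turn [-0.0874 -0.1052  0.4258] | after turn [-0.0857 -0.1039  0.4264]
```

View pics/side1.png

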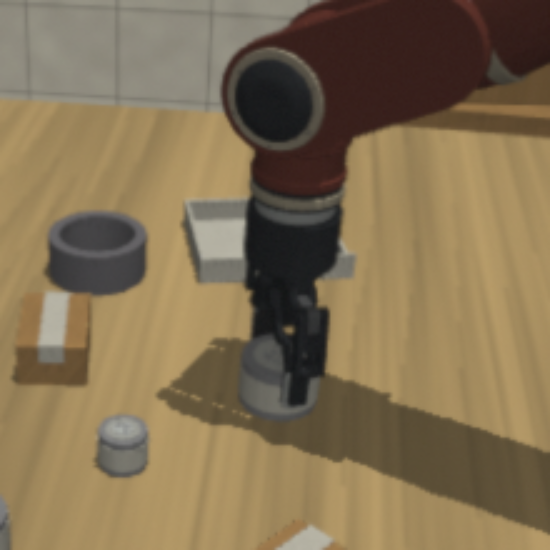

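The tin is between the fingers, crop about (278,375), with the near tip a little above the table. Closing.

Emit:
jog_arm --steps '[[[-0.1, -0.1, 0.3], [0.1, -0.2, 0]], [[0, 0, 0], [0, 0, 0]], [[0, 0, 0], [0, 0, 0]], [[0, 0, 0], [0, 0, 0]], [[0, 0, 0], [0, 0, 0]], [[0, 0, 0], [0, 0, 0]], [[0, 0, 0], [0, 0, 0]], [[0, 0, 0], [0, 0, 0]]]' --fingers -1 --grip_force 30

```text
t: 3.75
tool_pos: [0.4579, -0.11, 0.182]
tool_rot: [3.092, 0.547, 0.003]
contact_force: [-0.4, -0.4, -2.8]
opening: 0.0673
```

```bash
python3 plan.py .451 .3758 .28 20
```

```text
t3.75 p [ 0.4579 -0.11    0.182 ] yaw 20.07 F [-0.3998 -0.4458 -2.8403] open 0.0673 q6 0.83
turn deg [ 0.1167 -0.0963  0.0725] | shift cm before turn [ 16.0457 -45.8488  -9.866 ] | after turn [ 15.9711 -45.8891  -9.7995]
```

Emit:
jog_arm --steps '[[[0, 0, -1], [0, 0, 0]], [[0, 0, -2], [0, 0, 0]], [[0, 0, -3], [0, 0, 0]], [[0, 0, -3], [0, 0, 0]], [[0, 0, -3], [0, 0, 0]], [[0, 0, -1], [0, 0, 0]], [[0, 0, 0], [0, 0, 0]]]'

```text
t: 4.45
tool_pos: [0.4566, -0.1095, 0.3185]
tool_rot: [3.093, 0.547, 0.001]
contact_force: [-0.2, -0.1, -2.5]
opening: 0.0672
```

```bash
python3 plan.py .451 .3758 .30 20
```

```text
t4.45 p [ 0.4566 -0.1095  0.3185] yaw 20.07 F [-0.2239 -0.0682 -2.4938] open 0.0672 q6 0.83
turn deg [ 0.0449 -0.0129  0.0744] | shift cm before turn [ 16.1265 -45.7772   1.8216] | after turn [ 16.0674 -45.7967   1.8538]
```

Emit:
jog_arm --steps '[[[0.5, -1.4, 0], [0, 0, 0]], [[1, -2.85, 0], [0, 0, 0]], [[1, -2.85, 0], [0, 0, 0]], [[1, -2.85, 0], [0, 0, 0]], [[1, -2.85, 0], [0, 0, 0]], [[1, -2.85, 0], [0, 0, 0]], [[1, -2.85, 0], [0, 0, 0]], [[1, -2.85, 0], [0, 0, 0]]]'

```text
t: 5.25
tool_pos: [0.4484, 0.1268, 0.3038]
tool_rot: [-3.089, -0.536, 0.034]
contact_force: [1.3, -0.3, -2.8]
opening: 0.067
```

```bash
python3 plan.py .451 .3758 .30 20
```

```text
t5.25 p [0.4484 0.1268 0.3038] yaw 19.69 F [ 1.2723 -0.2989 -2.7564] open 0.0670 q6 1.34
turn deg [-0.5959  1.1592 -0.3202] | shift cm before turn [  8.6359 -23.3591   0.4512] | after turn [  8.7579 -23.3148   0.3844]
```

Emit:
jog_arm --steps '[[[1, -2.6, -0.2], [-0.5, 1.1, -0.3]], [[1, -2.6, -0.1], [0, 0, 0]], [[1, -2.6, -0.1], [0, 0, 0]], [[1, -2.6, -0.1], [0, 0, 0]], [[1, -2.6, -0.1], [0, 0, 0]], [[1, -2.6, -0.1], [0, 0, 0]], [[1, -2.6, -0.1], [0, 0, 0]], [[1, -2.6, -0.1], [0, 0, 0]]]'

```text
t: 6.05
tool_pos: [0.4408, 0.3627, 0.2922]
tool_rot: [3.089, 0.552, -0.053]
contact_force: [-0.1, -0.2, -2.3]
opening: 0.0669
```

Emit:
jog_arm --steps '[[[0.6, -1, 0], [0, 0, 0]], [[0, 0, 0], [0, 0, 0]], [[0, 0, 0], [0, 0, 0]], [[0, 0, 0], [0, 0, 0]]]'

```text
t: 6.45
tool_pos: [0.4395, 0.3762, 0.2852]
tool_rot: [3.083, 0.558, -0.069]
contact_force: [0.2, 0.3, -2.8]
opening: 0.0673
```

```bash
python3 plan.py .451 .3758 .29 20
```

```text
t6.45 p [0.4395 0.3762 0.2852] yaw 20.53 F [ 0.2331  0.2573 -2.8358] open 0.0673 q6 1.79
turn deg [-0.0132  2.5763  0.5261] | shift cm before turn [ 1.0363  0.4414 -0.525 ] | after turn [ 1.0629  0.4319 -0.4777]
```

Emit:
jog_arm --steps '[[[1, 0.4, 0], [0, 2.5, 0.5]], [[0, 0, 0], [0, 0, 0]], [[0, 0, 0], [0, 0, 0]], [[0, 0, 0], [0, 0, 0]]]'

```text
t: 6.85
tool_pos: [0.4501, 0.3726, 0.2839]
tool_rot: [3.093, 0.54, -0.007]
contact_force: [0.2, 0.1, -3.3]
opening: 0.0669
```

```bash
python3 plan.py .451 .3758 .26 20
```

```text
t6.85 p [0.4501 0.3726 0.2839] yaw 19.79 F [ 0.2488  0.1129 -3.2616] open 0.0669 q6 1.79
turn deg [ 0.0477  0.2606 -0.211 ] | shift cm before turn [ 0.1998 -0.2731  2.389 ] | after turn [ 0.1899 -0.2704  2.3901]
```

Emit:
jog_arm --steps '[[[0.2, -0.3, 1], [0, 0.3, -0.2]], [[0, 0, 1], [0, 0, 0]], [[0, 0, 0.5], [0, 0, 0]], [[0, 0, 0], [0, 0, 0]], [[0, 0, 0], [0, 0, 0]]]'

```text
t: 7.35
tool_pos: [0.4502, 0.3759, 0.2557]
tool_rot: [3.092, 0.545, -0.003]
contact_force: [-0.1, -1.0, -1.8]
opening: 0.0673
```

```bash
python3 plan.py .451 .3758 .243 20; python3 - <<'E'
from h import *
for n in("side","top"): cv2.imwrite(f"pics/{n}2.png",ctrl.get_image(n)[:,:,::-1])
E
```

```text
t7.35 p [0.4502 0.3759 0.2557] yaw 20.00 F [-0.1496 -0.9785 -1.7916] open 0.0673 q6 1.79
turn deg [0.0614 0.1091 0.0038] | shift cm before turn [0.0706 0.0367 1.2685] | after turn [0.0682 0.038  1.2686]
```

View pics/side2.png

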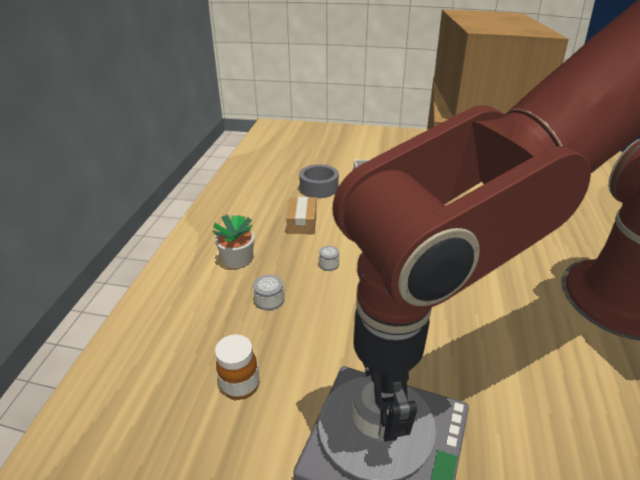

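The tin is held above the pan at about (385,410), near the pan centre at (377,422). Lowering it slowly.

Emit:
jog_arm --steps '[[[0, 0, 0.4], [0, 0.1, 0]], [[0, 0, 0.3], [0, 0, 0]], [[0, 0, 0.2], [0, 0, 0]], [[0, 0, 0.1], [0, 0, 0]], [[0, 0, 0], [0, 0, 0]]]'

```text
t: 7.95
tool_pos: [0.4506, 0.3762, 0.2461]
tool_rot: [3.094, 0.546, 0.004]
contact_force: [0.1, -0.4, -2.8]
opening: 0.0672
```

```bash
python3 plan.py .451 .3758 .242 20
```

```text
t7.95 p [0.4506 0.3762 0.2461] yaw 20.01 F [ 0.1356 -0.4438 -2.7573] open 0.0672 q6 1.79
turn deg [ 0.0325 -0.129   0.0059] | shift cm before turn [0.0216 0.0479 0.415 ] | after turn [0.0225 0.0482 0.4149]
```

Emit:
jog_arm --steps '[[[0, 0, 0.15], [0, 0, 0]], [[0, 0, 0.15], [0, 0, 0]], [[0, 0, 0.1], [0, 0, 0]], [[0, 0, 0.05], [0, 0, 0]]]'

```text
t: 8.35
tool_pos: [0.4508, 0.3763, 0.242]
tool_rot: [-3.094, -0.546, -0.005]
contact_force: [-0.6, -1.3, 1.7]
opening: 0.0671
```

Emit:
jog_arm --steps '[[[0, 0, 0], [0, 0, 0]], [[0, 0, 0], [0, 0, 0]], [[0, 0, 0], [0, 0, 0]], [[0, 0, 0], [0, 0, 0]], [[0, 0, 0], [0, 0, 0]], [[0, 0, -0.5], [0, 0, 0]], [[0, 0, -1], [0, 0, 0]], [[0, 0, -2], [0, 0, 0]]]' --fingers 1

```text
t: 9.15
tool_pos: [0.4507, 0.3762, 0.278]
tool_rot: [3.093, 0.545, 0.002]
contact_force: [0.1, 0.2, 1.0]
opening: 0.0853
```

Emit:
jog_arm --steps '[[[0, 0, -4], [0, 0, 0]], [[0, 0, -4], [0, 0, 0]], [[0, 0, -3], [0, 0, 0]], [[0, 0, 0], [0, 0, 0]]]'

```text
t: 9.55
tool_pos: [0.4504, 0.3762, 0.3982]
tool_rot: [-3.092, -0.545, -0.012]
contact_force: [-0.6, -0.5, 0.7]
opening: 0.0853
```

```bash
python3 plan.py .666 .120 .34 20
```

```text
t9.55 p [0.4504 0.3762 0.3982] yaw 20.01 F [-0.5767 -0.4692  0.7343] open 0.0853 q6 1.79
turn deg [-0.0352 -0.4344  0.0072] | shift cm before turn [11.4491 31.4555  5.8844] | after turn [11.4974 31.4504  5.8167]
```

Emit:
jog_arm --steps '[[[0.7, 1.9, 0], [0, -0.4, 0]], [[1.4, 3.8, 0], [0, 0, 0]], [[1.4, 3.8, 0], [0, 0, 0]], [[1.4, 3.8, 0], [0, 0, 0]], [[1.4, 3.8, 0], [0, 0, 0]], [[1.4, 3.8, 0], [0, 0, 0]], [[1.4, 3.8, 0], [0, 0, 0]], [[1.4, 3.8, 0], [0, 0, 0]]]'

```text
t: 10.35
tool_pos: [0.65, 0.1405, 0.3993]
tool_rot: [-3.087, -0.56, -0.004]
contact_force: [0.4, 0.7, -0.1]
opening: 0.0851
```

Emit:
jog_arm --steps '[[[0.5, 1.5, 1], [0, 0, 0]], [[0, 0, 1], [0, 0, 0]], [[0, 0, 0], [0, 0, 0]], [[0, 0, 0], [0, 0, 0]]]'

```text
t: 10.75
tool_pos: [0.6611, 0.1251, 0.3752]
tool_rot: [-3.087, -0.553, 0.003]
contact_force: [-0.9, -0.3, 0.0]
opening: 0.0855
```

```bash
python3 plan.py .666 .120 .34 20
cat > tins.py <<'E'
from h import *
import sys
tag=sys.argv[1]
for n in("side","top"): cv2.imwrite(f"pics/{n}{tag}.png",ctrl.get_image(n)[:,:,::-1])
E
python3 tins.py 3
```

```text
t10.75 p [0.6611 0.1251 0.3752] yaw 20.30 F [-0.9227 -0.2619  0.0191] open 0.0855 q6 1.29
turn deg [-0.307   0.0515  0.2993] | shift cm before turn [0.2899 0.6689 3.5151] | after turn [0.2902 0.6485 3.5189]
```

View pics/top3.png

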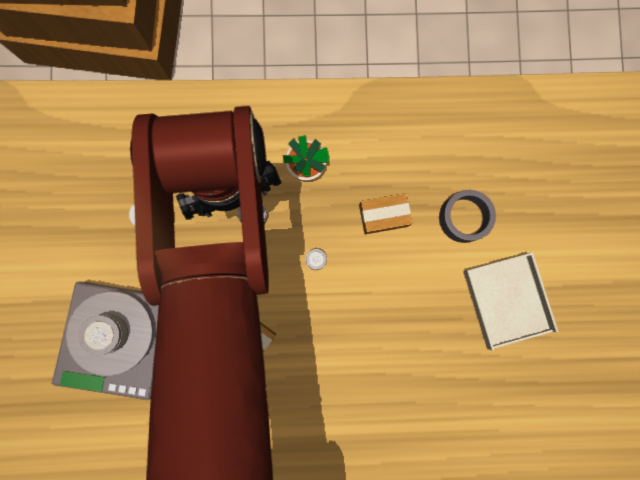

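```bash
python3 - <<'E'
from h import *
im=cv2.imread("pics/top3.png");print(proj("top",(.451,.3758,.105)), proj("top",(.451,.3758,.06)))
cv2.imwrite("pics/c3.png",cv2.resize(im[280:390,50:170],None,fx=5,fy=5,interpolation=cv2.INTER_CUBIC))
hsv=cv2.cvtColor(im,cv2.COLOR_BGR2HSV)
m=((hsv[...,2]>150)&(hsv[...,1]<70)).astype(np.uint8);m2=np.zeros_like(m);m2[305:365,70:135]=m[305:365,70:135]
c=max(cv2.findContours(m2,0,1)[0],key=cv2.contourArea)
P=cast("top",c.reshape(-1,2).astype(float),.105)[:,:2].astype(np.float32)
print(cv2.minEnclosingCircle(P),cv2.fitEllipse(P),cv2.fitEllipse(c))
E
```

```text
[[ 98.2558 335.0884]] [[108.6383 332.9122]]
((0.4501214623451233, 0.3630078136920929), 0.06899432092905045) ((0.4519154131412506, 0.36653831601142883), (0.11287420243024826, 0.12269841134548187), 160.49215698242188) ((103.62259674072266, 334.5946044921875), (67.5570297241211, 73.43521118164062), 87.83738708496094)
```

View pics/c3.png

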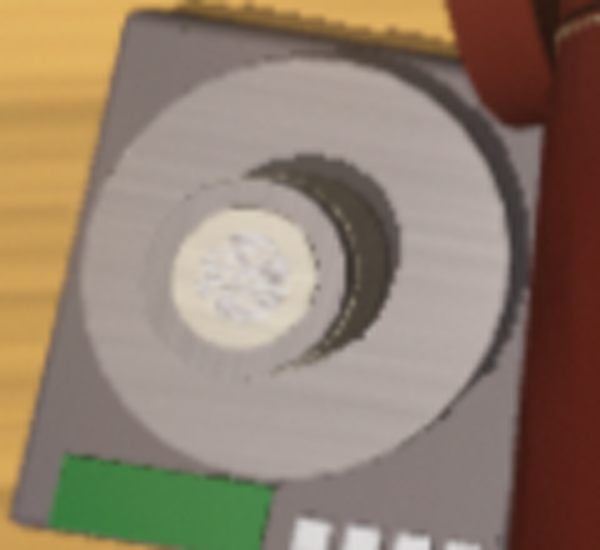

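The large tin's disc is at crop (246,278), i.e. pixel (98.8,335.2), against (98.3,335.1) expected, so it is within about 1 mm of the pan centre. Next, the medium tin.

Emit:
jog_arm --steps '[[[0.3, 0.6, 2], [-0.3, 0, 0.3]], [[0, 0, 3], [0, 0, 0]], [[0, 0, 3], [0, 0, 0]], [[0, 0, 3], [0, 0, 0]], [[0, 0, 1.5], [0, 0, 0]], [[0, 0, 0], [0, 0, 0]], [[0, 0, 0], [0, 0, 0]]]'

```text
t: 11.55
tool_pos: [0.6651, 0.1285, 0.2547]
tool_rot: [3.09, 0.562, 0.018]
contact_force: [-0.2, 0.4, 0.8]
opening: 0.0855
```

```bash
python3 plan.py .666 .120 .182 20
```

```text
t11.55 p [0.6651 0.1285 0.2547] yaw 20.61 F [-0.232   0.3643  0.7564] open 0.0855 q6 1.29
turn deg [ 0.1452 -0.6518  0.6047] | shift cm before turn [-0.298   0.8097  7.2691] | after turn [-0.2067  0.8308  7.2698]
```

Emit:
jog_arm --steps '[[[-0.2, 0.8, 0.5], [0.1, -0.6, 0.6]], [[0, 0, 0.5], [0, 0, 0]], [[0, 0, 0], [0, 0, 0]], [[0, 0, 0], [0, 0, 0]]]'

```text
t: 11.95
tool_pos: [0.668, 0.1198, 0.2499]
tool_rot: [3.092, 0.544, 0.014]
contact_force: [0.5, 0.0, -0.2]
opening: 0.0852
```

```bash
python3 plan.py .666 .120 .182 20
```

```text
t11.95 p [0.668  0.1198 0.2499] yaw 19.96 F [ 0.5268  0.0202 -0.1971] open 0.0852 q6 1.29
turn deg [ 0.1836 -0.4824 -0.0382] | shift cm before turn [-0.2416 -0.1047  6.7831] | after turn [-0.1844 -0.0831  6.7852]
```

Emit:
jog_arm --steps '[[[-0.2, -0.1, 1.5], [0.1, -0.4, 0]], [[0, 0, 1.5], [0, 0, 0]], [[0, 0, 1.5], [0, 0, 0]], [[0, 0, 1], [0, 0, 0]], [[0, 0, 0.5], [0, 0, 0]], [[0, 0, 0], [0, 0, 0]], [[0, 0, 0], [0, 0, 0]]]'

```text
t: 12.65
tool_pos: [0.6651, 0.12, 0.1826]
tool_rot: [3.093, 0.544, -0.003]
contact_force: [1.1, -0.3, 1.0]
opening: 0.0854
```

```bash
python3 plan.py .666 .120 .182 20
```

```text
t12.65 p [0.6651 0.12   0.1826] yaw 19.96 F [ 1.0767 -0.2821  1.0368] open 0.0854 q6 1.29
turn deg [ 0.0179  0.1265 -0.0429] | shift cm before turn [0.0857 0.0358 0.0593] | after turn [0.0856 0.0359 0.0595]
```

Emit:
jog_arm --steps '[[[0.1, 0, 0], [0, 0.1, 0]], [[0, 0, 0], [0, 0, 0]], [[0, 0, 0], [0, 0, 0]], [[0, 0, 0], [0, 0, 0]], [[0, 0, 0], [0, 0, 0]], [[0, 0, 0], [0, 0, 0]], [[0, 0, 0], [0, 0, 0]], [[0, 0, 0], [0, 0, 0]]]' --fingers -1

```text
t: 13.45
tool_pos: [0.6666, 0.1205, 0.1844]
tool_rot: [3.093, 0.544, 0.004]
contact_force: [0.8, 0.0, -1.1]
opening: 0.0526
```

```bash
python3 plan.py .451 .375 .36 20
```

```text
t13.45 p [0.6666 0.1205 0.1844] yaw 19.96 F [ 0.7988  0.0313 -1.1069] open 0.0526 q6 1.29
turn deg [ 0.0661 -0.1378 -0.0367] | shift cm before turn [-11.5353 -31.2629 -17.6283] | after turn [-11.5576 -31.2905 -17.5645]
```

Emit:
jog_arm --steps '[[[0, 0, -1], [0, 0, 0]], [[0, 0, -2], [0, 0, 0]], [[0, 0, -3], [0, 0, 0]], [[0, 0, -3.5], [0, 0, 0]], [[0, 0, -3.5], [0, 0, 0]], [[0, 0, -3], [0, 0, 0]], [[0, 0, -1], [0, 0, 0]], [[0, 0, 0], [0, 0, 0]]]'

```text
t: 14.25
tool_pos: [0.6654, 0.1205, 0.3628]
tool_rot: [3.094, 0.544, 0.001]
contact_force: [0.7, -0.2, -0.6]
opening: 0.0532
```

```bash
python3 plan.py .451 .375 .36 20
```

```text
t14.25 p [0.6654 0.1205 0.3628] yaw 19.96 F [ 0.7323 -0.1612 -0.6385] open 0.0532 q6 1.29
turn deg [ 0.0371 -0.0306 -0.04  ] | shift cm before turn [-11.4656 -31.2438   0.2533] | after turn [-11.4436 -31.2517   0.2797]
```

Emit:
jog_arm --steps '[[[-0.6, -1.6, 0], [0, 0, 0]], [[-1.2, -3.2, 0], [0, 0, 0]], [[-1.2, -3.2, 0], [0, 0, 0]], [[-1.2, -3.2, 0], [0, 0, 0]], [[-1.2, -3.2, 0], [0, 0, 0]], [[-1.2, -3.2, 0], [0, 0, 0]], [[-1.2, -3.2, 0], [0, 0, 0]], [[-1.2, -3.2, 0], [0, 0, 0]]]'

```text
t: 15.05
tool_pos: [0.4871, 0.3213, 0.3446]
tool_rot: [3.093, 0.535, -0.043]
contact_force: [-0.2, 0.1, -1.6]
opening: 0.0533
```

Emit:
jog_arm --steps '[[[-1.2, -3.2, 0], [0, 0, 0]], [[-0.6, -1.6, 0], [0, 0, 0]], [[0, 0, 0], [0, 0, 0]], [[0, 0, 0], [0, 0, 0]], [[0, 0, 0], [0, 0, 0]]]'

```text
t: 15.55
tool_pos: [0.4441, 0.3643, 0.3335]
tool_rot: [3.085, 0.546, -0.072]
contact_force: [-0.5, -0.6, -0.9]
opening: 0.0529
```

```bash
python3 plan.py .451 .375 .32 20
```

```text
t15.55 p [0.4441 0.3643 0.3335] yaw 20.08 F [-0.4962 -0.5816 -0.8646] open 0.0529 q6 1.77
turn deg [-0.0322  2.6833  0.0775] | shift cm before turn [ 1.076  -0.7667  1.2999] | after turn [ 1.0129 -0.7688  1.3484]
```

Emit:
jog_arm --steps '[[[1, -0.8, 0.5], [0, 2.7, 0]], [[0, 0, 0], [0, 0, 0]], [[0, 0, 0], [0, 0, 0]], [[0, 0, 0], [0, 0, 0]]]'

```text
t: 15.95
tool_pos: [0.4522, 0.3725, 0.3262]
tool_rot: [3.093, 0.54, -0.004]
contact_force: [-0.9, -0.1, -2.2]
opening: 0.0529
```

```bash
python3 plan.py .451 .375 .30 20
```

```text
t15.95 p [0.4522 0.3725 0.3262] yaw 19.81 F [-0.9004 -0.0657 -2.1822] open 0.0529 q6 1.79
turn deg [ 0.0599  0.1701 -0.1897] | shift cm before turn [-0.016  -0.2797  2.6235] | after turn [-0.0228 -0.277   2.6237]
```

Emit:
jog_arm --steps '[[[0, -0.3, 1], [0, 0.2, -0.2]], [[0, 0, 0.8], [0, 0, 0]], [[0, 0, 0.4], [0, 0, 0]], [[0, 0, 0], [0, 0, 0]], [[0, 0, 0], [0, 0, 0]]]'

```text
t: 16.45
tool_pos: [0.4512, 0.3744, 0.3019]
tool_rot: [3.093, 0.544, -0.001]
contact_force: [-0.1, 0.9, -1.4]
opening: 0.053
```

```bash
python3 plan.py .451 .375 .29 20;python3 tins.py 4
python3 - <<'E'
import cv2
im=cv2.imread("pics/side4.png");cv2.imwrite("pics/c4.png",cv2.resize(im[330:480,290:480],None,fx=4,fy=4,interpolation=cv2.INTER_CUBIC))
E
```

```text
t16.45 p [0.4512 0.3744 0.3019] yaw 19.94 F [-0.0901  0.8766 -1.3876] open 0.0530 q6 1.79
turn deg [ 0.0845  0.0593 -0.0554] | shift cm before turn [ 0.0049 -0.0648  1.1937] | after turn [ 0.0037 -0.063   1.1938]
```

View pics/c4.png

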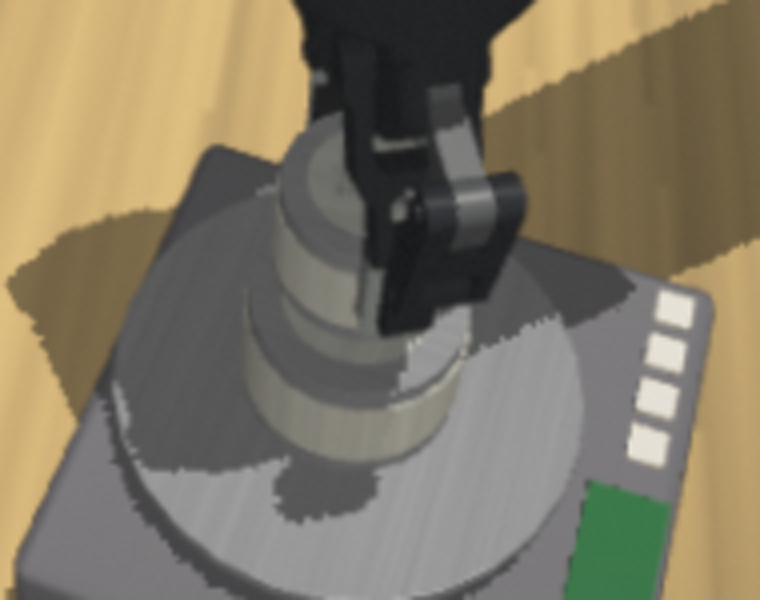

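The medium tin is held just above the large one, crop about (360,250) over (355,370), and looks centred. Lowering.

Emit:
jog_arm --steps '[[[0, 0, 0.3], [0, 0, 0]], [[0, 0, 0.3], [0, 0, 0]], [[0, 0, 0.2], [0, 0, 0]], [[0, 0, 0.1], [0, 0, 0]], [[0, 0, 0], [0, 0, 0]]]'

```text
t: 17.05
tool_pos: [0.4514, 0.3746, 0.2933]
tool_rot: [3.093, 0.544, 0.002]
contact_force: [-0.6, -0.3, -1.1]
opening: 0.0528
```

```bash
python3 plan.py .451 .375 .2894 20
```

```text
t17.05 p [0.4514 0.3746 0.2933] yaw 19.96 F [-0.5685 -0.2953 -1.1116] open 0.0528 q6 1.79
turn deg [ 0.0588 -0.0493 -0.0442] | shift cm before turn [-0.026  -0.0474  0.3907] | after turn [-0.0257 -0.047   0.3908]
```

Emit:
jog_arm --steps '[[[0, 0, 0.15], [0, 0, 0]], [[0, 0, 0.15], [0, 0, 0]], [[0, 0, 0.1], [0, 0, 0]], [[0, 0, 0.05], [0, 0, 0]]]'

```text
t: 17.45
tool_pos: [0.4515, 0.3747, 0.2889]
tool_rot: [3.093, 0.544, 0.002]
contact_force: [-0.7, -0.3, 2.4]
opening: 0.0531
```

Emit:
jog_arm --steps '[[[0, 0, 0], [0, 0, 0]], [[0, 0, 0], [0, 0, 0]], [[0, 0, 0], [0, 0, 0]], [[0, 0, 0], [0, 0, 0]], [[0, 0, 0], [0, 0, 0]], [[0, 0, -0.5], [0, 0, 0]], [[0, 0, -1], [0, 0, 0]], [[0, 0, -2], [0, 0, 0]]]' --fingers 1

```text
t: 18.25
tool_pos: [0.451, 0.3744, 0.3237]
tool_rot: [3.092, 0.544, -0.003]
contact_force: [0.0, 0.1, 0.5]
opening: 0.0856
```

Emit:
jog_arm --steps '[[[0, 0, -3], [0, 0, 0]], [[0, 0, -3], [0, 0, 0]], [[0, 0, -1], [0, 0, 0]], [[0, 0, 0], [0, 0, 0]]]'

```text
t: 18.65
tool_pos: [0.4514, 0.3748, 0.402]
tool_rot: [-3.094, -0.544, -0.007]
contact_force: [-0.3, -0.2, -0.5]
opening: 0.0854
```

```bash
python3 plan.py .5755 -.0005 .32 20
```

```text
t18.65 p [0.4514 0.3748 0.402 ] yaw 19.96 F [-0.2551 -0.1873 -0.513 ] open 0.0854 q6 1.79
turn deg [ 0.0142 -0.2624 -0.0441] | shift cm before turn [-1.1776 39.5079  8.2029] | after turn [-1.1704 39.509   8.1985]
```

Emit:
jog_arm --steps '[[[0, 2, 0], [0, -0.2, 0]], [[-0.2, 4, 0], [0, 0, 0]], [[-0.2, 4, 0], [0, 0, 0]], [[-0.2, 4, 0], [0, 0, 0]], [[-0.2, 4, 0], [0, 0, 0]], [[-0.2, 4, 0], [0, 0, 0]], [[-0.2, 4, 0], [0, 0, 0]], [[-0.2, 4, 0], [0, 0, 0]]]'

```text
t: 19.45
tool_pos: [0.5407, 0.082, 0.3902]
tool_rot: [-3.09, -0.56, 0.02]
contact_force: [0.5, 0.5, -0.0]
opening: 0.0856
```

Emit:
jog_arm --steps '[[[0, 4, 1], [0, 0, 0]], [[0, 3.5, 1], [0, 0, 0]], [[0, 1, 2], [0, 0, 0]], [[0, 0, 2], [0, 0, 0]], [[0, 0, 0], [0, 0, 0]], [[0, 0, 0], [0, 0, 0]]]'

```text
t: 20.05
tool_pos: [0.5691, -0.007, 0.3194]
tool_rot: [-3.09, -0.546, 0.037]
contact_force: [0.2, 0.5, 0.3]
opening: 0.0852
```

```bash
python3 plan.py .5755 -.0005 .28 20;python3 tins.py 5
python3 - <<'E'
from h import *
im=cv2.imread("pics/top5.png");print(proj("top",(.451,.375,.145)),proj("top",(.4508,.3749,.105)))
cv2.imwrite("pics/c5.png",cv2.resize(im[280:390,50:170],None,fx=5,fy=5,interpolation=cv2.INTER_CUBIC))
E
```

```text
t20.05 p [ 0.5691 -0.007   0.3194] yaw 20.05 F [0.1873 0.4657 0.2635] open 0.0852 q6 1.08
turn deg [-0.4314  1.2935  0.0401] | shift cm before turn [ 0.9139 -0.3584  3.9188] | after turn [ 0.825  -0.3886  3.9356]
[[ 88.5699 337.2067]] [[ 98.7979 335.1859]]
```

View pics/c5.png

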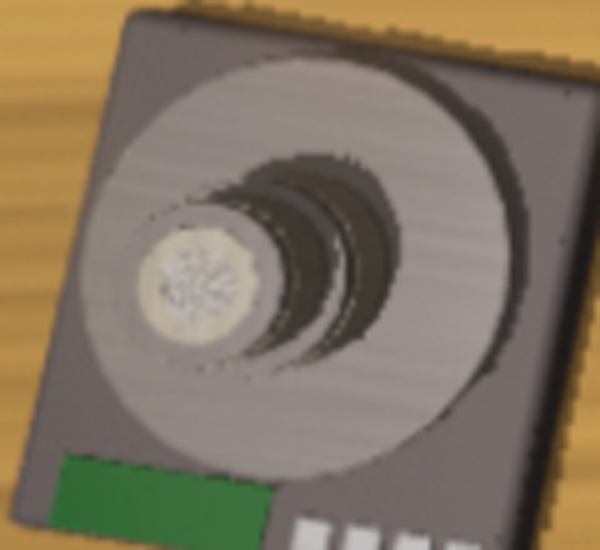

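The medium tin's disc is at crop (197,286), pixel (89.0,336.8), against (88.6,337.2) predicted. It is centred within 1 mm. Next, the small tin.

Emit:
jog_arm --steps '[[[0.8, -0.4, 1], [-0.4, 1.3, 0]], [[0, 0, 2], [0, 0, 0]], [[0, 0, 2], [0, 0, 0]], [[0, 0, 0.5], [0, 0, 0]], [[0, 0, 0], [0, 0, 0]], [[0, 0, 0], [0, 0, 0]]]'

```text
t: 20.75
tool_pos: [0.5779, 0.0028, 0.2721]
tool_rot: [3.088, 0.554, 0.024]
contact_force: [-0.3, 0.2, 0.6]
opening: 0.0858
```

```bash
python3 plan.py .5755 -.0005 .182 20
```

```text
t20.75 p [0.5779 0.0028 0.2721] yaw 20.35 F [-0.307   0.2199  0.565 ] open 0.0858 q6 1.09
turn deg [ 0.3631 -0.8265  0.3502] | shift cm before turn [-0.4718  0.1625  9.0061] | after turn [-0.3407  0.2221  9.0107]
```

Emit:
jog_arm --steps '[[[-0.4, 0.2, 1], [0.3, -0.8, 0.3]], [[0, 0, 1.5], [0, 0, 0]], [[0, 0, 1.5], [0, 0, 0]], [[0, 0, 0.5], [0, 0, 0]], [[0, 0, 0], [0, 0, 0]], [[0, 0, 0], [0, 0, 0]]]'

```text
t: 21.35
tool_pos: [0.5754, -0.001, 0.2251]
tool_rot: [3.092, 0.546, 0.003]
contact_force: [0.5, -0.3, -0.4]
opening: 0.0851
```

```bash
python3 plan.py .5755 -.0005 .182 20
```

```text
t21.35 p [ 0.5754 -0.001   0.2251] yaw 20.01 F [ 0.505  -0.3242 -0.3714] open 0.0851 q6 1.09
turn deg [ 0.1086 -0.0957  0.0131] | shift cm before turn [ 0.0192 -0.0551  4.3106] | after turn [ 0.0264 -0.0469  4.3107]
```

Emit:
jog_arm --steps '[[[0, 0, 1.5], [0.1, -0.1, 0]], [[0, 0, 1.5], [0, 0, 0]], [[0, 0, 0.8], [0, 0, 0]], [[0, 0, 0.3], [0, 0, 0]], [[0, 0, 0], [0, 0, 0]], [[0, 0, 0], [0, 0, 0]]]'

```text
t: 21.95
tool_pos: [0.5755, -0.001, 0.1802]
tool_rot: [-3.094, -0.546, 0.001]
contact_force: [0.1, -0.9, -0.3]
opening: 0.0853
```

```bash
python3 plan.py .5755 -.0005 .182 20
```

```text
t21.95 p [ 0.5755 -0.001   0.1802] yaw 20.02 F [ 0.1279 -0.8732 -0.2978] open 0.0853 q6 1.09
turn deg [-0.007   0.0329  0.019 ] | shift cm before turn [ 0.0172 -0.0479 -0.1813] | after turn [ 0.0173 -0.0479 -0.1813]
```

Emit:
jog_arm --steps '[[[0, 0, -0.2], [0, 0, 0]], [[0, 0, 0], [0, 0, 0]], [[0, 0, 0], [0, 0, 0]], [[0, 0, 0], [0, 0, 0]], [[0, 0, 0], [0, 0, 0]], [[0, 0, 0], [0, 0, 0]], [[0, 0, 0], [0, 0, 0]], [[0, 0, 0], [0, 0, 0]]]' --fingers -1

```text
t: 22.75
tool_pos: [0.5762, -0.0011, 0.1841]
tool_rot: [3.093, 0.546, 0.004]
contact_force: [-0.1, 0.7, -0.9]
opening: 0.039
```

```bash
python3 plan.py .451 .3748 .37 20
```

```text
t22.75 p [ 0.5762 -0.0011  0.1841] yaw 20.02 F [-0.1432  0.7309 -0.8798] open 0.0390 q6 1.09
turn deg [ 0.0812 -0.1315  0.0219] | shift cm before turn [  1.1513 -39.5747 -18.6388] | after turn [  1.0935 -39.6015 -18.5853]
```

Emit:
jog_arm --steps '[[[0, 0, -1], [0, 0, 0]], [[0, 0, -2], [0, 0, 0]], [[0, 0, -3.5], [0, 0, 0]], [[0, 0, -4], [0, 0, 0]], [[0, 0, -4], [0, 0, 0]], [[0, 0, -3], [0, 0, 0]], [[0, 0, -2], [0, 0, 0]], [[0, 0, 0], [0, 0, 0]]]'

```text
t: 23.55
tool_pos: [0.5745, -0.0008, 0.3897]
tool_rot: [3.093, 0.546, 0.002]
contact_force: [0.9, -0.1, -1.4]
opening: 0.039
```

```bash
python3 plan.py .451 .3748 .38 20
```

```text
t23.55 p [ 0.5745 -0.0008  0.3897] yaw 20.02 F [ 0.913  -0.1459 -1.3962] open 0.0390 q6 1.09
turn deg [ 0.0391 -0.0546  0.0214] | shift cm before turn [  1.2514 -39.5208   0.9434] | after turn [  1.2376 -39.5207   0.9692]
```

Emit:
jog_arm --steps '[[[0, -1.8, -0.1], [0, 0, 0]], [[0.1, -3.5, -0.1], [0, 0, 0]], [[0.1, -3.5, -0.1], [0, 0, 0]], [[0.1, -3.5, -0.1], [0, 0, 0]], [[0.1, -3.5, -0.1], [0, 0, 0]], [[0.1, -3.5, -0.1], [0, 0, 0]], [[0.1, -3.5, -0.1], [0, 0, 0]], [[0.1, -3.5, -0.1], [0, 0, 0]]]'

```text
t: 24.35
tool_pos: [0.4832, 0.2584, 0.3855]
tool_rot: [-3.094, -0.536, 0.028]
contact_force: [1.3, 0.4, -0.7]
opening: 0.0386
```

Emit:
jog_arm --steps '[[[0.2, -3.5, -0.1], [0, 1.5, 0]], [[0.2, -3.5, -0.1], [0, 0, 0]], [[0.2, -2, -0.1], [0, 0, 0]], [[0, 0, -0.1], [0, 0, 0]], [[0, 0, 0], [0, 0, 0]], [[0, 0, 0], [0, 0, 0]]]'

```text
t: 24.95
tool_pos: [0.4489, 0.3533, 0.3784]
tool_rot: [-3.091, -0.55, 0.016]
contact_force: [0.2, -0.5, -0.3]
opening: 0.0393
```

```bash
python3 plan.py .451 .3748 .36 20
```

```text
t24.95 p [0.4489 0.3533 0.3784] yaw 20.18 F [ 0.1819 -0.512  -0.3227] open 0.0393 q6 1.75
turn deg [-0.2064  0.5409  0.1781] | shift cm before turn [ 0.9536 -1.937   1.8356] | after turn [ 0.9303 -1.9466  1.8375]
```

Emit:
jog_arm --steps '[[[0.5, -1, 0.5], [-0.2, 0.5, 0.2]], [[0.4, -0.9, 0.5], [0, 0, 0]], [[0, 0, 0], [0, 0, 0]], [[0, 0, 0], [0, 0, 0]], [[0, 0, 0], [0, 0, 0]]]'

```text
t: 25.45
tool_pos: [0.4521, 0.3737, 0.3661]
tool_rot: [3.094, 0.538, -0.003]
contact_force: [0.5, 0.4, -1.4]
opening: 0.0392
```

```bash
python3 plan.py .451 .3748 .34 20
```

```text
t25.45 p [0.4521 0.3737 0.3661] yaw 19.71 F [ 0.5053  0.443  -1.4104] open 0.0392 q6 1.79
turn deg [ 0.0555  0.1088 -0.2887] | shift cm before turn [-0.0582 -0.1441  2.6078] | after turn [-0.0624 -0.1419  2.6078]
```

Emit:
jog_arm --steps '[[[-0.1, -0.2, 1], [0, 0.1, -0.3]], [[0, 0, 0.8], [0, 0, 0]], [[0, 0, 0.3], [0, 0, 0]], [[0, 0, 0], [0, 0, 0]], [[0, 0, 0], [0, 0, 0]]]'

```text
t: 25.95
tool_pos: [0.4504, 0.3747, 0.3429]
tool_rot: [3.093, 0.545, -0.001]
contact_force: [0.3, -0.8, -1.0]
opening: 0.0392
```

```bash
python3 plan.py .451 .3748 .329 20;python3 tins.py 6
python3 - <<'E'
import cv2
im=cv2.imread("pics/side6.png");cv2.imwrite("pics/c6.png",cv2.resize(im[310:460,290:480],None,fx=4,fy=4,interpolation=cv2.INTER_CUBIC))
E
```

```text
t25.95 p [0.4504 0.3747 0.3429] yaw 19.99 F [ 0.2877 -0.8006 -0.9776] open 0.0392 q6 1.79
turn deg [ 0.0736  0.0364 -0.0123] | shift cm before turn [0.0645 0.0101 1.3856] | after turn [0.0636 0.0119 1.3857]
```

View pics/c6.png

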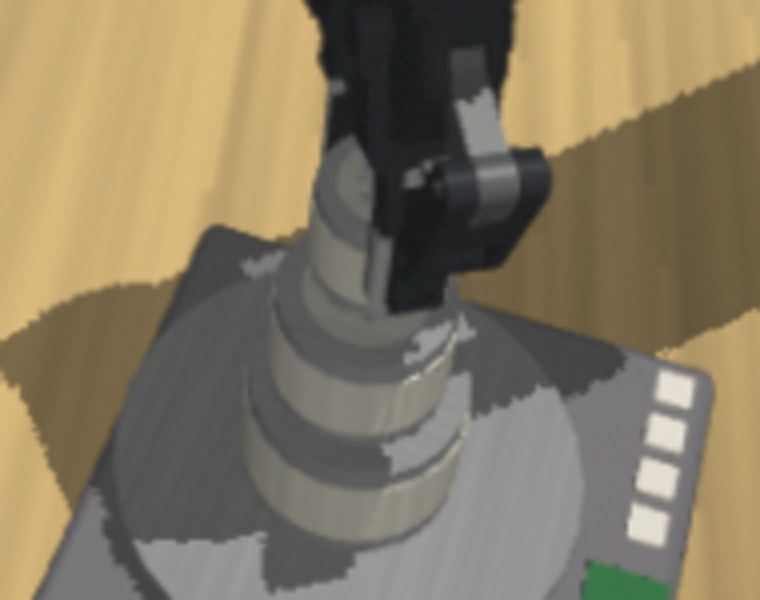

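The small tin is held above the stack at crop (365,225), and it lines up with the tins below. Lowering.

Emit:
jog_arm --steps '[[[0, 0, 0.4], [0, 0, 0]], [[0, 0, 0.3], [0, 0, 0]], [[0, 0, 0.2], [0, 0, 0]], [[0, 0, 0.1], [0, 0, 0]], [[0, 0, 0], [0, 0, 0]]]'

```text
t: 26.55
tool_pos: [0.4506, 0.3749, 0.3331]
tool_rot: [3.093, 0.545, 0.002]
contact_force: [-0.3, 0.3, -0.8]
opening: 0.0389
```

```bash
python3 plan.py .451 .3748 .329 20
```

```text
t26.55 p [0.4506 0.3749 0.3331] yaw 19.99 F [-0.3111  0.3113 -0.7944] open 0.0389 q6 1.79
turn deg [ 0.0469 -0.07   -0.0105] | shift cm before turn [0.0363 0.0194 0.4107] | after turn [0.0368 0.0197 0.4107]
```

Emit:
jog_arm --steps '[[[0, 0, 0.15], [0, 0, 0]], [[0, 0, 0.15], [0, 0, 0]], [[0, 0, 0.1], [0, 0, 0]], [[0, 0, 0.05], [0, 0, 0]]]'

```text
t: 26.95
tool_pos: [0.4507, 0.375, 0.3291]
tool_rot: [3.094, 0.545, 0.003]
contact_force: [-1.6, -2.8, 3.8]
opening: 0.039
```

Emit:
jog_arm --steps '[[[0, 0, 0], [0, 0, 0]], [[0, 0, 0], [0, 0, 0]], [[0, 0, 0], [0, 0, 0]], [[0, 0, 0], [0, 0, 0]], [[0, 0, 0], [0, 0, 0]], [[0, 0, -0.5], [0, 0, 0]], [[0, 0, -1], [0, 0, 0]], [[0, 0, -2], [0, 0, 0]]]' --fingers 1

```text
t: 27.75
tool_pos: [0.4501, 0.3746, 0.3629]
tool_rot: [3.092, 0.545, -0.004]
contact_force: [-0.6, 0.1, 0.1]
opening: 0.0854
```

Emit:
jog_arm --steps '[[[0, 0, -3], [0, 0, 0]], [[0, 0, -2], [0, 0, 0]], [[0, 0, 0], [0, 0, 0]], [[0, 0, 0], [0, 0, 0]]]'

```text
t: 28.15
tool_pos: [0.4505, 0.3749, 0.4207]
tool_rot: [-3.093, -0.545, -0.007]
contact_force: [-0.7, -0.5, -0.7]
opening: 0.0853
```

```bash
python3 plan.py .6618 -.1389 .32 98.9
```

```text
t28.15 p [0.4505 0.3749 0.4207] yaw 19.99 F [-0.6657 -0.5068 -0.6923] open 0.0853 q6 1.79
turn deg [  0.1916  -0.2246 -78.9109] | shift cm before turn [ 2.2448 55.5078 10.0862] | after turn [-54.0314  12.926   10.0708]
```

Emit:
jog_arm --steps '[[[0, 2.5, 0], [0, -0.2, 0]], [[0.1, 4.5, 0], [0, 0, 0]], [[0.1, 4.5, 0], [0, 0, 0]], [[0.1, 4.5, 0], [0, 0, 0]], [[0.1, 4.5, 0], [0, 0, 0]], [[0.1, 4.5, 0], [0, 0, 0]], [[0.1, 4.5, 0], [0, 0, 0]], [[0.1, 4.5, 0], [0, 0, 0]]]'

```text
t: 28.95
tool_pos: [0.5745, 0.0515, 0.4093]
tool_rot: [-3.089, -0.563, 0.019]
contact_force: [0.9, 0.9, 0.4]
opening: 0.0854
```

Emit:
jog_arm --steps '[[[0.3, 4.5, 0.5], [0, 0, 0]], [[0.3, 4.5, 0.5], [0, 0, 0]], [[0.3, 4.5, 0.5], [0, 0, 0]], [[0.3, 4, 0.5], [0, 0, 0]], [[0, 0, 0], [0, 0, -7.9]], [[0, 0, 0], [0, 0, -7.9]], [[0, 0, 0], [0, 0, -7.9]], [[0, 0, 0], [0, 0, -7.9]]]'

```text
t: 29.75
tool_pos: [0.6477, -0.123, 0.3715]
tool_rot: [-2.797, -1.39, 0.042]
contact_force: [-0.7, -0.7, -0.0]
opening: 0.0853
```

Emit:
jog_arm --steps '[[[0, 0, 0], [0, 0, -7.9]], [[0, 0, 0], [0, 0, -7.9]], [[0, 0, 0], [0, 0, -7.9]], [[0, 0, 0], [0, 0, -7.9]], [[0, 0, 0], [0, 0, -7.9]], [[0, 0, 0], [0, 0, -4]], [[0, 0, 0], [0, 0, 0]], [[0, 0, 0], [0, 0, 0]]]'

```text
t: 30.55
tool_pos: [0.6448, -0.1227, 0.3561]
tool_rot: [-2.027, -2.338, 0.041]
contact_force: [-0.9, 1.2, -0.8]
opening: 0.0857
```

```bash
python3 plan.py .6618 -.1389 .28 98.9; python3 tins.py 7
python3 - <<'E'
from h import *
im=cv2.imread("pics/top7.png");print(proj("top",(.451,.375,.179)),proj("side",(.451,.375,.179)))
cv2.imwrite("pics/c7.png",cv2.resize(im[280:390,50:170],None,fx=5,fy=5,interpolation=cv2.INTER_CUBIC))
E
```

```text
t30.55 p [ 0.6448 -0.1227  0.3561] yaw 98.13 F [-0.9327  1.1503 -0.8361] open 0.0857 q6 -0.44
turn deg [-2.9041 -1.0741 -0.7469] | shift cm before turn [-1.9847  1.8394  7.4933] | after turn [-1.8644  1.4314  7.6123]
[[ 79.1027 339.1977]] [[385.4619 363.1062]]
```

View pics/c7.png

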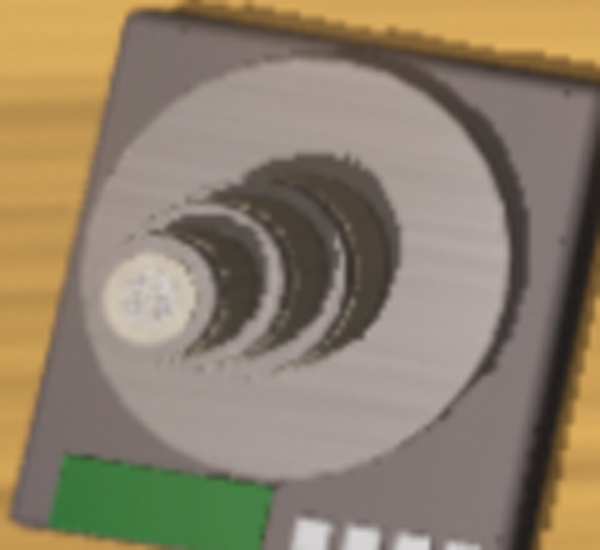

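View pics/side7.png

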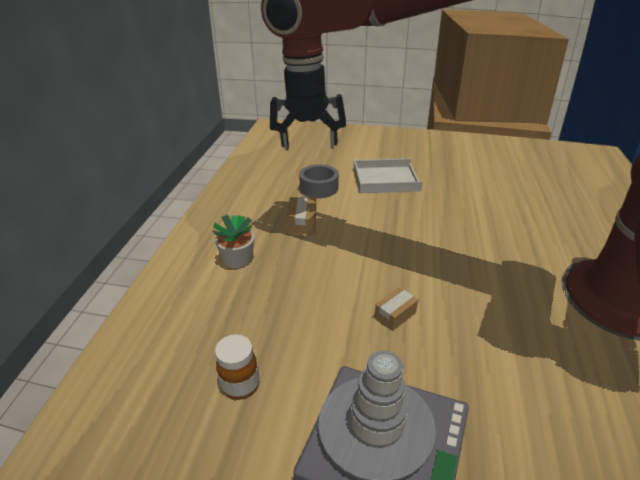

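The three tins stand stacked, with the top disc at pixel (79.6,339.2) against (79.1,339.2) predicted. Next, the large carton.

Emit:
jog_arm --steps '[[[-1, 0.8, 1], [-2.9, -1, -0.7]], [[-0.9, 0.7, 2], [0, 0, 0]], [[0, 0, 2], [0, 0, 0]], [[0, 0, 1], [0, 0, 0]], [[0, 0, 0], [0, 0, 0]], [[0, 0, 0], [0, 0, 0]]]'

```text
t: 31.25
tool_pos: [0.6631, -0.1396, 0.2954]
tool_rot: [2.044, 2.38, 0.005]
contact_force: [0.5, -0.3, 0.2]
opening: 0.0855
```

```bash
python3 plan.py .6618 -.1389 .183 98.9
```

```text
t31.25 p [ 0.6631 -0.1396  0.2954] yaw 98.68 F [ 0.4764 -0.2941  0.1639] open 0.0855 q6 -0.47
turn deg [ 0.2755  0.0475 -0.2168] | shift cm before turn [ 0.1022 -0.1727 11.2422] | after turn [ 0.0934 -0.1182 11.243 ]
```

Emit:
jog_arm --steps '[[[0.1, -0.1, 1.5], [0.3, 0, -0.2]], [[0, 0, 2], [0, 0, 0]], [[0, 0, 2], [0, 0, 0]], [[0, 0, 0.5], [0, 0, 0]], [[0, 0, 0], [0, 0, 0]], [[0, 0, 0], [0, 0, 0]]]'

```text
t: 31.85
tool_pos: [0.6632, -0.1385, 0.237]
tool_rot: [2.037, 2.382, 0.002]
contact_force: [0.4, 0.1, 0.7]
opening: 0.0853
```

```bash
python3 plan.py .6618 -.1389 .183 98.9
```

```text
t31.85 p [ 0.6632 -0.1385  0.237 ] yaw 98.94 F [0.3953 0.0849 0.6919] open 0.0853 q6 -0.47
turn deg [0.3201 0.2483 0.0367] | shift cm before turn [ 0.0028 -0.1733  5.3951] | after turn [-0.0207 -0.1431  5.396 ]
```

Emit:
jog_arm --steps '[[[0, -0.2, 1.5], [0.3, 0.2, 0]], [[0, 0, 1.5], [0, 0, 0]], [[0, 0, 1.5], [0, 0, 0]], [[0, 0, 0.6], [0, 0, 0]], [[0, 0, 0], [0, 0, 0]], [[0, 0, 0], [0, 0, 0]]]'

```text
t: 32.45
tool_pos: [0.6617, -0.1391, 0.183]
tool_rot: [2.04, 2.386, 0.001]
contact_force: [-0.4, -0.4, -0.1]
opening: 0.0851
```

```bash
python3 plan.py .6618 -.1389 .183 98.9
```

```text
t32.45 p [ 0.6617 -0.1391  0.183 ] yaw 98.94 F [-0.419  -0.3518 -0.1195] open 0.0851 q6 -0.47
turn deg [0.1066 0.0936 0.0363] | shift cm before turn [ 0.0172  0.0141 -0.0009] | after turn [ 0.0172  0.0141 -0.0009]
```

Emit:
jog_arm --steps '[[[0, 0, 0], [0.1, 0.1, 0]], [[0, 0, 0], [0, 0, 0]], [[0, 0, 0], [0, 0, 0]], [[0, 0, 0], [0, 0, 0]], [[0, 0, 0], [0, 0, 0]], [[0, 0, 0], [0, 0, 0]], [[0, 0, 0], [0, 0, 0]], [[0, 0, 0], [0, 0, 0]]]' --fingers -1

```text
t: 33.25
tool_pos: [0.6617, -0.1391, 0.1837]
tool_rot: [2.041, 2.388, 0.0]
contact_force: [0.9, -0.4, -1.5]
opening: 0.0614
```

```bash
python3 plan.py .4858 -.3763 .30 13.8
```

```text
t33.25 p [ 0.6617 -0.1391  0.1837] yaw 98.94 F [ 0.9086 -0.3729 -1.5428] open 0.0614 q6 -0.47
turn deg [ 0.0266 -0.0164 85.1389] | shift cm before turn [-20.701  -21.0603 -11.6421] | after turn [-22.7443  18.8403 -11.6338]
```

Emit:
jog_arm --steps '[[[0, 0, -1], [0, 0, 0]], [[0, 0, -2], [0, 0, 0]], [[0, 0, -3], [0, 0, 0]], [[0, 0, -3], [0, 0, 0]], [[0, 0, -3], [0, 0, 0]], [[0, 0, -1.5], [0, 0, 0]], [[0, 0, 0], [0, 0, 0]]]'

```text
t: 33.95
tool_pos: [0.661, -0.1388, 0.3249]
tool_rot: [-2.04, -2.386, 0.001]
contact_force: [1.0, 0.4, -1.9]
opening: 0.0613
```

```bash
python3 plan.py .4858 -.3763 .30 13.8
```

```text
t33.95 p [ 0.661  -0.1388  0.3249] yaw 98.94 F [ 1.0406  0.3895 -1.9109] open 0.0613 q6 -0.47
turn deg [-0.1434  0.0249 85.1433] | shift cm before turn [-20.7385 -20.9975   2.504 ] | after turn [-22.6825  18.8828   2.4891]
```

Emit:
jog_arm --steps '[[[0, 0, -0.1], [0, 0, 3]], [[0, 0, -0.1], [0, 0, 6]], [[0, 0, -0.1], [0, 0, 7]], [[0, 0, -0.1], [0, 0, 7]], [[0, 0, -0.1], [0, 0, 7]], [[0, 0, -0.1], [0, 0, 7]], [[0, 0, -0.1], [0, 0, 7]], [[0, 0, -0.1], [0, 0, 7]]]'

```text
t: 34.75
tool_pos: [0.6578, -0.1379, 0.3186]
tool_rot: [-2.88, -1.219, 0.025]
contact_force: [1.3, -0.3, -2.1]
opening: 0.0615
```

Emit:
jog_arm --steps '[[[0, 0, -0.1], [0, 0, 7]], [[0, 0, -0.1], [0, 0, 7]], [[0, 0, -0.1], [0, 0, 7]], [[0, 0, -0.1], [0, 0, 6]], [[0, 0, -0.1], [0, 0, 4]], [[0, 0, 0], [0, 0, 2]], [[0, 0, 0], [0, 0, 0]], [[0, 0, 0], [0, 0, 0]]]'

```text
t: 35.55
tool_pos: [0.6539, -0.1367, 0.3058]
tool_rot: [-3.106, -0.31, 0.067]
contact_force: [0.3, -0.1, -2.0]
opening: 0.0615
```

```bash
python3 plan.py .4858 -.3763 .29 13.8
```

```text
t35.55 p [ 0.6539 -0.1367  0.3058] yaw 11.42 F [ 0.2988 -0.1194 -1.9577] open 0.0615 q6 1.05
turn deg [-1.3881  2.2987 -2.4021] | shift cm before turn [-21.1443  20.2025   1.9674] | after turn [-22.0428  19.254    1.5789]
```

Emit:
jog_arm --steps '[[[-1.2, 1.1, -0.1], [-1.4, 2.3, -2.4]], [[-2.4, 2.1, -0.1], [0, 0, 0]], [[-2.4, 2.1, -0.1], [0, 0, 0]], [[-2.4, 2.1, -0.1], [0, 0, 0]], [[-2.4, 2.1, -0.1], [0, 0, 0]], [[-2.4, 2.1, -0.1], [0, 0, 0]], [[-2.4, 2.1, -0.1], [0, 0, 0]], [[-2.4, 2.1, -0.1], [0, 0, 0]]]'

```text
t: 36.35
tool_pos: [0.5133, -0.3359, 0.3077]
tool_rot: [-3.111, -0.402, 0.007]
contact_force: [1.0, 0.5, -2.2]
opening: 0.0616
```

Emit:
jog_arm --steps '[[[-2.4, 2.1, 0], [0, 0, 0]], [[-1.6, 1.3, 0], [0, 0, 0]], [[0, 0, 0], [0, 0, 0]], [[0, 0, 0], [0, 0, 0]], [[0, 0, 0], [0, 0, 0]]]'

```text
t: 36.85
tool_pos: [0.4793, -0.3828, 0.3055]
tool_rot: [-3.11, -0.397, 0.01]
contact_force: [0.1, 0.2, -2.5]
opening: 0.062
```

```bash
python3 plan.py .4858 -.3763 .25 13.8
```

```text
t36.85 p [ 0.4793 -0.3828  0.3055] yaw 14.57 F [ 0.1156  0.225  -2.4537] open 0.0620 q6 0.52
turn deg [-0.423   0.3129  0.7649] | shift cm before turn [ 0.8262 -0.4189  5.5468] | after turn [ 0.7899 -0.4707  5.5479]
```

Emit:
jog_arm --steps '[[[0.8, -0.5, 1], [-0.4, 0.3, 0.7]], [[0, 0, 1.5], [0, 0, 0]], [[0, 0, 1.5], [0, 0, 0]], [[0, 0, 0.5], [0, 0, 0]], [[0, 0, 0], [0, 0, 0]], [[0, 0, 0], [0, 0, 0]]]'

```text
t: 37.45
tool_pos: [0.4878, -0.3714, 0.2537]
tool_rot: [-3.114, -0.386, 0.003]
contact_force: [0.4, 0.7, -1.9]
opening: 0.0614
```

```bash
python3 plan.py .4858 -.3763 .21 13.8
```

```text
t37.45 p [ 0.4878 -0.3714  0.2537] yaw 14.12 F [ 0.4122  0.7311 -1.9279] open 0.0614 q6 0.55
turn deg [-0.2419  0.0902  0.3247] | shift cm before turn [-0.3074  0.4478  4.3663] | after turn [-0.3118  0.4311  4.3677]
```

Emit:
jog_arm --steps '[[[-0.3, 0.4, 0.8], [-0.2, 0, 0.3]], [[0, 0, 0.8], [0, 0, 0]], [[0, 0, 0.5], [0, 0, 0]], [[0, 0, 0], [0, 0, 0]], [[0, 0, 0], [0, 0, 0]]]'

```text
t: 37.95
tool_pos: [0.4857, -0.3773, 0.232]
tool_rot: [3.117, 0.376, -0.001]
contact_force: [-0.1, -0.8, -1.4]
opening: 0.0616
```

```bash
python3 plan.py .4858 -.3763 .195 13.8
```

```text
t37.95 p [ 0.4857 -0.3773  0.232 ] yaw 13.75 F [-0.1173 -0.8088 -1.3854] open 0.0616 q6 0.55
turn deg [ 0.0912  0.0298 -0.0547] | shift cm before turn [ 0.0323 -0.0997  3.7015] | after turn [ 0.0305 -0.0938  3.7016]
```

Emit:
jog_arm --steps '[[[0, -0.1, 0.8], [0.1, 0, 0]], [[0, 0, 1], [0, 0, 0]], [[0, 0, 1], [0, 0, 0]], [[0, 0, 0.5], [0, 0, 0]], [[0, 0, 0], [0, 0, 0]]]'

```text
t: 38.45
tool_pos: [0.4855, -0.3762, 0.1962]
tool_rot: [-3.119, -0.376, 0.001]
contact_force: [0.5, 0.3, -2.2]
opening: 0.0611
```

```bash
python3 plan.py .4858 -.3763 .188 13.8; python3 tins.py 8
python3 - <<'E'
import cv2
im=cv2.imread("pics/side8.png");cv2.imwrite("pics/c8.png",cv2.resize(im[90:240,290:480],None,fx=4,fy=4,interpolation=cv2.INTER_CUBIC))
E
```

```text
t38.45 p [ 0.4855 -0.3762  0.1962] yaw 13.75 F [ 0.4791  0.3054 -2.1666] open 0.0611 q6 0.55
turn deg [-0.0119  0.0223 -0.0482] | shift cm before turn [0.0293 0.0207 0.8214] | after turn [0.029  0.0206 0.8215]
```

View pics/c8.png

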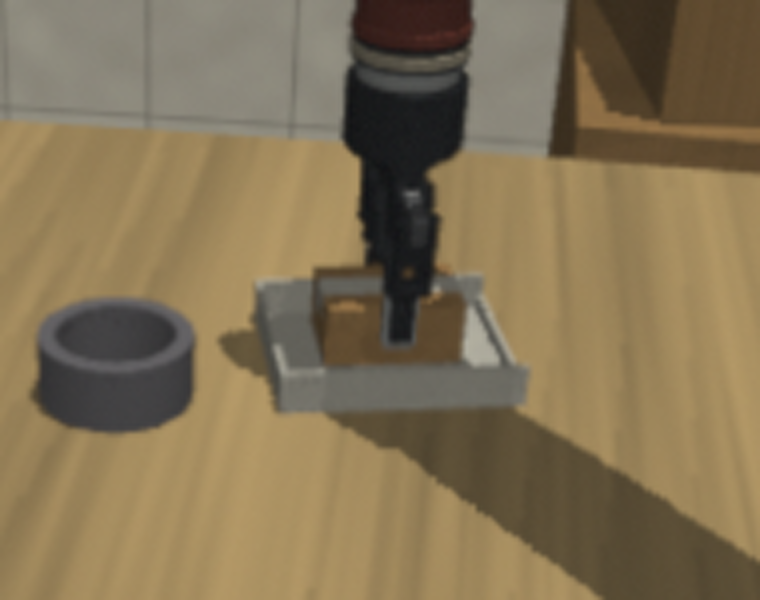

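The carton is held inside the tray at crop (393,325), parallel to its walls and 8 mm above contact. Lowering.

Emit:
jog_arm --steps '[[[0, 0, 0.2], [0, 0, 0]], [[0, 0, 0.2], [0, 0, 0]], [[0, 0, 0.15], [0, 0, 0]], [[0, 0, 0.1], [0, 0, 0]], [[0, 0, 0], [0, 0, 0]]]'

```text
t: 39.05
tool_pos: [0.4863, -0.377, 0.1918]
tool_rot: [3.116, 0.376, 0.004]
contact_force: [-0.5, -0.7, -2.3]
opening: 0.0616
```

```bash
python3 plan.py .4858 -.3763 .1877 13.8
```

```text
t39.05 p [ 0.4863 -0.377   0.1918] yaw 13.76 F [-0.5448 -0.65   -2.3091] open 0.0616 q6 0.55
turn deg [ 0.2093 -0.1132 -0.0441] | shift cm before turn [-0.0365 -0.079   0.412 ] | after turn [-0.0356 -0.0775  0.4124]
```

Emit:
jog_arm --steps '[[[0, -0.1, 0.15], [0.2, -0.1, 0]], [[0, 0, 0.15], [0, 0, 0]], [[0, 0, 0.1], [0, 0, 0]], [[0, 0, 0.05], [0, 0, 0]]]'

```text
t: 39.45
tool_pos: [0.4862, -0.376, 0.1876]
tool_rot: [3.119, 0.376, 0.0]
contact_force: [-2.5, 1.4, 2.4]
opening: 0.0617
```

Emit:
jog_arm --steps '[[[0, 0, 0], [0, 0, 0]], [[0, 0, 0], [0, 0, 0]], [[0, 0, 0], [0, 0, 0]], [[0, 0, 0], [0, 0, 0]], [[0, 0, -0.5], [0, 0, 0]], [[0, 0, -1], [0, 0, 0]], [[0, 0, -2], [0, 0, 0]], [[0, 0, -3], [0, 0, 0]]]' --fingers 0.75

```text
t: 40.25
tool_pos: [0.4854, -0.3754, 0.2526]
tool_rot: [-3.115, -0.376, 0.005]
contact_force: [0.4, 0.3, 1.4]
opening: 0.0746
```

Emit:
jog_arm --steps '[[[0, 0, -4], [0, 0, 0]], [[0, 0, -3], [0, 0, 0]], [[0, 0, 0], [0, 0, 0]], [[0, 0, 0], [0, 0, 0]]]' --fingers 1

```text
t: 40.65
tool_pos: [0.4864, -0.3762, 0.3338]
tool_rot: [3.114, 0.376, 0.006]
contact_force: [-0.2, -0.1, -0.9]
opening: 0.0851
```

```bash
python3 plan.py .4368 .119 .32 52.3
```

```text
t40.65 p [ 0.4864 -0.3762  0.3338] yaw 13.75 F [-0.1796 -0.0893 -0.8735] open 0.0851 q6 0.55
turn deg [  0.3455  -0.0838 -38.5455] | shift cm before turn [  6.9566 -49.2839   1.1519] | after turn [ 36.1507 -34.2029   1.3808]
```

Emit:
jog_arm --steps '[[[0.3, -2.2, -0.1], [0.3, 0, 0]], [[0.6, -4.4, -0.1], [0, 0, 0]], [[0.6, -4.4, -0.1], [0, 0, 0]], [[0.6, -4.4, -0.1], [0, 0, 0]], [[0.6, -4.4, -0.1], [0, 0, 0]], [[0.6, -4.4, -0.1], [0, 0, 0]], [[0.6, -4.4, -0.1], [0, 0, 0]], [[0.6, -4.4, -0.1], [0, 0, 0]]]'

```text
t: 41.45
tool_pos: [0.448, -0.0374, 0.3322]
tool_rot: [-3.112, -0.358, 0.014]
contact_force: [0.8, 1.5, -0.7]
opening: 0.085
```

Emit:
jog_arm --steps '[[[0.6, -4.4, -0.1], [0, 0, 0]], [[0.6, -4.4, -0.1], [0, 0, 0]], [[0.4, -2, -0.1], [0, 0, 0]], [[0, 0, -0.1], [0, 0, -7]], [[0, 0, -0.1], [0, 0, -8]], [[0, 0, -0.1], [0, 0, -8]], [[0, 0, 0], [0, 0, -8]], [[0, 0, 0], [0, 0, -6]]]'

```text
t: 42.25
tool_pos: [0.4323, 0.0818, 0.3268]
tool_rot: [-2.802, -1.373, 0.036]
contact_force: [-0.4, -0.4, 0.9]
opening: 0.0854
```

Emit:
jog_arm --steps '[[[0, 0, 0], [0, 0, 0]], [[0, 0, 0], [0, 0, 0]]]'

```text
t: 42.45
tool_pos: [0.4314, 0.0818, 0.3241]
tool_rot: [-2.801, -1.369, 0.042]
contact_force: [-0.5, -0.1, 0.1]
opening: 0.0852
```

```bash
python3 plan.py .4368 .119 .28 52.3;python3 tins.py 9
python3 - <<'E'
import cv2
im=cv2.imread("pics/top9.png");cv2.imwrite("pics/c9.png",cv2.resize(im[240:360,455:565],None,fx=5,fy=5,interpolation=cv2.INTER_CUBIC))
E
```

```text
t42.45 p [0.4314 0.0818 0.3241] yaw 52.09 F [-0.524  -0.0884  0.1232] open 0.0852 q6 0.68
turn deg [-1.8897  0.8015 -0.2241] | shift cm before turn [ 3.3232 -1.714   4.4257] | after turn [ 3.2683 -1.8469  4.4131]
```

View pics/c9.png

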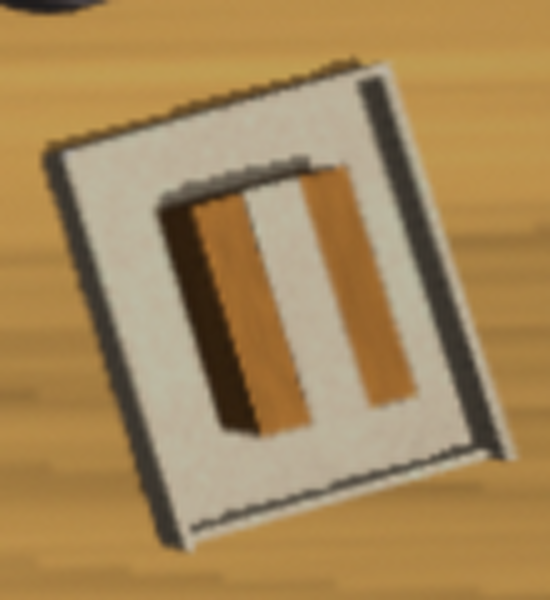

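The carton lies in the tray with its long side along the tray. Its top corners are at crop (195,203), (349,166), (415,398) and (262,437). Next I check the centre in metres.

```bash
python3 - <<'E'
from h import *
b=np.array([(195,203),(349,166),(415,398),(262,437)])/5.-.4+[455,240]
P=cast("top",b,.046);print(P[:,:2],P.mean(0),np.linalg.norm(P-np.roll(P,-1,0),axis=1))
for i,j in((3,0),(2,1)): d=P[j]-P[i];print(np.degrees(np.arctan2(d[1],d[0])))
E
```

```text
[[ 0.525  -0.3372]
 [ 0.5374 -0.3968]
 [ 0.4496 -0.4154]
 [ 0.4367 -0.3567]] [ 0.4872 -0.3765  0.046 ] [0.0609 0.0898 0.0601 0.0904]
12.40520790729631
11.922504134327331
```

Emit:
jog_arm --steps '[[[1.6, -0.9, 0.5], [-1.9, 0.8, -0.2]], [[1.6, -0.9, 1.5], [0, 0, 0]], [[0, 0, 1.5], [0, 0, 0]], [[0, 0, 0.5], [0, 0, 0]], [[0, 0, 0], [0, 0, 0]], [[0, 0, 0], [0, 0, 0]]]'

```text
t: 43.15
tool_pos: [0.4376, 0.1189, 0.284]
tool_rot: [2.823, 1.373, 0.005]
contact_force: [-0.0, -0.1, -0.1]
opening: 0.0857
```

```bash
python3 plan.py .4368 .119 .182 52.3
```

```text
t43.15 p [0.4376 0.1189 0.284 ] yaw 51.87 F [-0.0488 -0.1066 -0.1043] open 0.0857 q6 0.77
turn deg [ 0.1872 -0.1136 -0.4327] | shift cm before turn [-0.0555 -0.1014 10.2043] | after turn [-0.0347 -0.0684 10.2046]
```

Emit:
jog_arm --steps '[[[0, -0.1, 1], [0.2, -0.1, -0.4]], [[0, 0, 2], [0, 0, 0]], [[0, 0, 2], [0, 0, 0]], [[0, 0, 0.5], [0, 0, 0]], [[0, 0, 0], [0, 0, 0]], [[0, 0, 0], [0, 0, 0]]]'

```text
t: 43.75
tool_pos: [0.4383, 0.1186, 0.23]
tool_rot: [2.82, 1.381, 0.009]
contact_force: [-0.7, -0.5, 0.5]
opening: 0.0853
```

```bash
python3 plan.py .4368 .119 .182 52.3
```

```text
t43.75 p [0.4383 0.1186 0.23  ] yaw 52.17 F [-0.6556 -0.462   0.4634] open 0.0853 q6 0.76
turn deg [ 0.2367 -0.2679 -0.1347] | shift cm before turn [-0.089  -0.1632  4.7972] | after turn [-0.0662 -0.1436  4.7982]
```

Emit:
jog_arm --steps '[[[-0.1, -0.2, 1.5], [0.2, -0.3, -0.1]], [[0, 0, 1.5], [0, 0, 0]], [[0, 0, 1], [0, 0, 0]], [[0, 0, 0.5], [0, 0, 0]], [[0, 0, 0], [0, 0, 0]], [[0, 0, 0], [0, 0, 0]]]'

```text
t: 44.35
tool_pos: [0.4373, 0.1193, 0.1845]
tool_rot: [2.818, 1.383, 0.006]
contact_force: [-0.4, -0.4, -0.2]
opening: 0.085
```

```bash
python3 plan.py .4368 .119 .182 52.3
```

```text
t44.35 p [0.4373 0.1193 0.1845] yaw 52.28 F [-0.3548 -0.3949 -0.221 ] open 0.0850 q6 0.76
turn deg [ 0.2318 -0.141  -0.0161] | shift cm before turn [-0.0559 -0.0228  0.2474] | after turn [-0.0553 -0.0218  0.2476]
```

Emit:
jog_arm --steps '[[[-0.1, 0, 0.2], [0.2, -0.1, 0]], [[0, 0, 0], [0, 0, 0]], [[0, 0, 0], [0, 0, 0]], [[0, 0, 0], [0, 0, 0]], [[0, 0, 0], [0, 0, 0]], [[0, 0, 0], [0, 0, 0]], [[0, 0, 0], [0, 0, 0]], [[0, 0, 0], [0, 0, 0]]]' --fingers -1

```text
t: 45.15
tool_pos: [0.4372, 0.1185, 0.1836]
tool_rot: [2.82, 1.384, 0.005]
contact_force: [0.1, 0.3, -0.7]
opening: 0.0434
```

```bash
python3 plan.py .487 -.3764 .32 13
```

```text
t45.15 p [0.4372 0.1185 0.1836] yaw 52.28 F [ 0.0662  0.2745 -0.6971] open 0.0434 q6 0.76
turn deg [ 0.0634 -0.1667 39.2839] | shift cm before turn [-36.0717  34.2456 -13.6515] | after turn [ -6.2787  49.3452 -13.6355]
```

Emit:
jog_arm --steps '[[[0, 0, -1], [0, 0, 0]], [[0, 0, -2], [0, 0, 0]], [[0, 0, -3], [0, 0, 0]], [[0, 0, -4], [0, 0, 0]], [[0, 0, -3], [0, 0, 0]], [[0, 0, -2], [0, 0, 0]], [[0, 0, 0], [0, 0, 0]]]'

```text
t: 45.85
tool_pos: [0.4356, 0.1184, 0.3418]
tool_rot: [2.82, 1.384, 0.002]
contact_force: [0.5, -0.4, -1.0]
opening: 0.0438
```

```bash
python3 plan.py .487 -.3764 .32 13
```

```text
t45.85 p [0.4356 0.1184 0.3418] yaw 52.29 F [ 0.4688 -0.4166 -0.9698] open 0.0438 q6 0.76
turn deg [ 0.0226 -0.0851 39.2886] | shift cm before turn [-36.0005  34.3263   2.169 ] | after turn [-6.1235 49.3636  2.1844]
```

Emit:
jog_arm --steps '[[[0, 0, -0.1], [0, 0, 4]], [[0, 0, -0.1], [0, 0, 7]], [[0, 0, -0.1], [0, 0, 7]], [[0, 0, -0.1], [0, 0, 7]], [[0, 0, -0.1], [0, 0, 7]], [[0, 0, -0.1], [0, 0, 5]], [[0, 0, -0.1], [0, 0, 3]], [[0, 0, 0], [0, 0, 0]]]'

```text
t: 46.65
tool_pos: [0.4327, 0.118, 0.341]
tool_rot: [-3.128, -0.291, 0.015]
contact_force: [0.2, -0.6, -1.1]
opening: 0.0434
```

```bash
python3 plan.py .487 -.3764 .32 13
```

```text
t46.65 p [0.4327 0.118  0.341 ] yaw 10.63 F [ 0.235  -0.6242 -1.0637] open 0.0434 q6 1.49
turn deg [-0.0747  0.5423 -2.3693] | shift cm before turn [-3.7606 49.5995  2.0856] | after turn [-5.8277 49.3985  2.1048]
```

Emit:
jog_arm --steps '[[[-0.2, 2, -0.1], [0, 0.5, -2.4]], [[-0.4, 3.8, -0.1], [0, 0, 0]], [[-0.4, 3.8, -0.1], [0, 0, 0]], [[-0.4, 3.8, -0.1], [0, 0, 0]], [[-0.4, 3.8, -0.1], [0, 0, 0]], [[-0.4, 3.8, -0.1], [0, 0, 0]], [[-0.4, 3.8, -0.1], [0, 0, 0]], [[-0.4, 3.8, -0.1], [0, 0, 0]]]'

```text
t: 47.45
tool_pos: [0.4679, -0.1732, 0.3403]
tool_rot: [-3.111, -0.391, 0.015]
contact_force: [1.4, 0.9, -1.3]
opening: 0.0431
```

```bash
python3 plan.py .487 -.3764 .32 13
```

```text
t47.45 p [ 0.4679 -0.1732  0.3403] yaw 14.31 F [ 1.3573  0.9133 -1.285 ] open 0.0431 q6 0.82
turn deg [-0.4134  0.4866  1.3125] | shift cm before turn [-3.16   20.174   1.9072] | after turn [-2.714  20.2271  2.0281]
```

Emit:
jog_arm --steps '[[[-0.5, 3.8, 0], [-0.4, 0.5, 1.3]], [[-0.5, 3.8, 0], [0, 0, 0]], [[-0.5, 3.8, 0], [0, 0, 0]], [[-0.5, 3.5, 0], [0, 0, 0]], [[-0.3, 2, 0], [0, 0, 0]], [[0, 0, 0], [0, 0, 0]], [[0, 0, 0], [0, 0, 0]], [[0, 0, 0], [0, 0, 0]]]'

```text
t: 48.25
tool_pos: [0.4822, -0.3531, 0.3312]
tool_rot: [-3.112, -0.358, 0.011]
contact_force: [0.0, 0.0, -0.9]
opening: 0.0433
```

```bash
python3 plan.py .487 -.3764 .29 13
```

```text
t48.25 p [ 0.4822 -0.3531  0.3312] yaw 13.12 F [ 0.0071  0.0192 -0.8761] open 0.0433 q6 0.59
turn deg [-0.5327  0.3296  0.1198] | shift cm before turn [-0.0352  2.4168  4.1011] | after turn [-0.0539  2.3787  4.1232]
```

Emit:
jog_arm --steps '[[[0, 1.2, 1], [-0.5, 0.3, 0.1]], [[0, 1.1, 1], [0, 0, 0]], [[0, 0, 1], [0, 0, 0]], [[0, 0, 0.3], [0, 0, 0]], [[0, 0, 0], [0, 0, 0]], [[0, 0, 0], [0, 0, 0]]]'

```text
t: 48.85
tool_pos: [0.4879, -0.3739, 0.2933]
tool_rot: [-3.118, -0.362, 0.003]
contact_force: [-0.1, 0.7, -1.5]
opening: 0.0434
```

```bash
python3 plan.py .487 -.3764 .25 13
```

```text
t48.85 p [ 0.4879 -0.3739  0.2933] yaw 13.26 F [-0.1128  0.6993 -1.5328] open 0.0434 q6 0.56
turn deg [-0.1605  0.0849  0.2629] | shift cm before turn [-0.1404  0.2316  4.3318] | after turn [-0.1458  0.2201  4.3322]
```

Emit:
jog_arm --steps '[[[-0.1, 0.2, 1], [-0.2, 0.1, 0.3]], [[0, 0, 1], [0, 0, 0]], [[0, 0, 1], [0, 0, 0]], [[0, 0, 0.7], [0, 0, 0]], [[0, 0, 0], [0, 0, 0]], [[0, 0, 0], [0, 0, 0]]]'

```text
t: 49.45
tool_pos: [0.4873, -0.3759, 0.2531]
tool_rot: [3.121, 0.354, 0.001]
contact_force: [-0.3, 0.4, -0.1]
opening: 0.0433
```

```bash
python3 plan.py .487 -.3764 .2296 13;  python3 tins.py 10
python3 - <<'E'
import cv2
im=cv2.imread("pics/side10.png");cv2.imwrite("pics/c10.png",cv2.resize(im[90:240,290:480],None,fx=4,fy=4,interpolation=cv2.INTER_CUBIC))
E
```

```text
t49.45 p [ 0.4873 -0.3759  0.2531] yaw 12.95 F [-0.2938  0.4464 -0.0706] open 0.0433 q6 0.57
turn deg [ 0.0557 -0.0312 -0.0457] | shift cm before turn [-0.0449  0.0394  2.3523] | after turn [-0.0437  0.0417  2.3523]
```

View pics/c10.png

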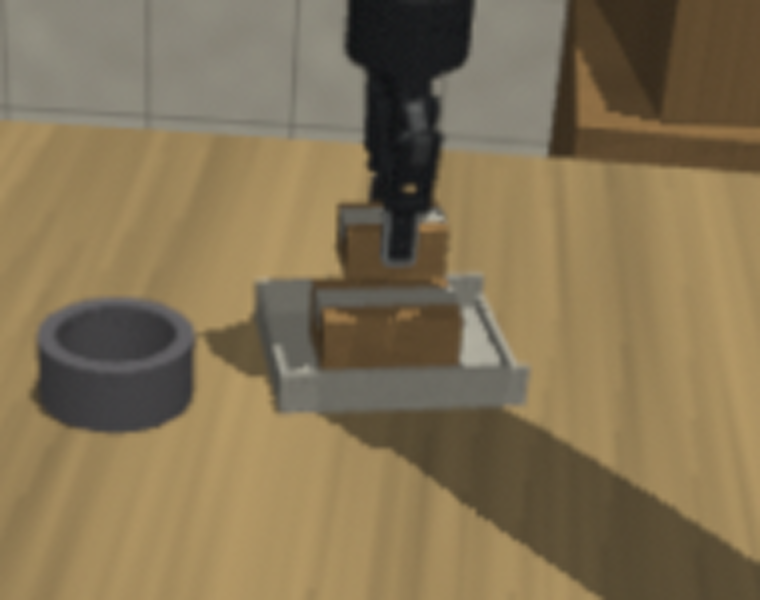

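The small carton is aligned over the large one at crop (395,240). Lowering.

Emit:
jog_arm --steps '[[[0, 0, 0.6], [0, 0, 0]], [[0, 0, 0.6], [0, 0, 0]], [[0, 0, 0.4], [0, 0, 0]], [[0, 0, 0.2], [0, 0, 0]], [[0, 0, 0], [0, 0, 0]]]'

```text
t: 50.05
tool_pos: [0.4877, -0.3763, 0.2351]
tool_rot: [3.119, 0.354, 0.003]
contact_force: [0.0, 0.2, -1.6]
opening: 0.0432
```

```bash
python3 plan.py .487 -.3764 .2296 13
```

```text
t50.05 p [ 0.4877 -0.3763  0.2351] yaw 12.96 F [ 0.0316  0.224  -1.6269] open 0.0432 q6 0.57
turn deg [ 0.1806 -0.1075 -0.0425] | shift cm before turn [-0.0745 -0.0041  0.5463] | after turn [-0.0735 -0.0024  0.5464]
```

Emit:
jog_arm --steps '[[[-0.1, 0, 0.2], [0.2, -0.1, 0]], [[0, 0, 0.15], [0, 0, 0]], [[0, 0, 0.1], [0, 0, 0]], [[0, 0, 0.1], [0, 0, 0]]]'

```text
t: 50.45
tool_pos: [0.4868, -0.3767, 0.2297]
tool_rot: [-3.121, -0.355, -0.0]
contact_force: [-2.4, 1.6, 7.6]
opening: 0.0434
```

Contact. Releasing.

Emit:
jog_arm --steps '[[[0, 0, 0], [0, 0, 0]], [[0, 0, 0], [0, 0, 0]], [[0, 0, 0], [0, 0, 0]], [[0, 0, 0], [0, 0, 0]], [[0, 0, -0.5], [0, 0, 0]], [[0, 0, -1], [0, 0, 0]], [[0, 0, -2], [0, 0, 0]], [[0, 0, -3], [0, 0, 0]]]' --fingers 0.6

```text
t: 51.25
tool_pos: [0.4858, -0.3757, 0.2937]
tool_rot: [-3.115, -0.354, 0.007]
contact_force: [-0.1, -0.3, 0.2]
opening: 0.0684
```

Emit:
jog_arm --steps '[[[0, 0, -4], [0, 0, 0]], [[0, 0, -3], [0, 0, 0]], [[0, -3, 0], [0, 0, 0]], [[0, -4, 0], [0, 0, 0]], [[0, -4, 0], [0, 0, 0]], [[0, -4, 0], [0, 0, 0]], [[0, -4, 0], [0, 0, 0]], [[0, -4, 0], [0, 0, 0]]]'

```text
t: 52.05
tool_pos: [0.4341, -0.1495, 0.382]
tool_rot: [3.112, 0.341, 0.019]
contact_force: [1.4, 0.4, 0.2]
opening: 0.0684
```

Emit:
jog_arm --steps '[[[0, -3, 0], [0, 0, 0]], [[0, 0, 0], [0, 0, 0]], [[0, 0, 0], [0, 0, 0]], [[0, 0, 0], [0, 0, 0]]]'

```text
t: 52.45
tool_pos: [0.4259, -0.1156, 0.3853]
tool_rot: [3.108, 0.35, 0.029]
contact_force: [-0.3, -1.2, -0.8]
opening: 0.0688
```

```bash
python3 plan.py .487 -.3764 .2296 13;  python3 tins.py 11
python3 - <<'E'
import cv2
im=cv2.imread("pics/top11.png");cv2.imwrite("pics/c11.png",cv2.resize(im[240:360,455:565],None,fx=5,fy=5,interpolation=cv2.INTER_CUBIC))
E
```

```text
t52.45 p [ 0.4259 -0.1156  0.3853] yaw 12.85 F [-0.2934 -1.1583 -0.7944] open 0.0688 q6 0.91
turn deg [ 0.9148 -0.9502 -0.1616] | shift cm before turn [-0.1001 26.5317 15.9932] | after turn [ 0.0865 26.7836 15.5677]
```

View pics/c11.png

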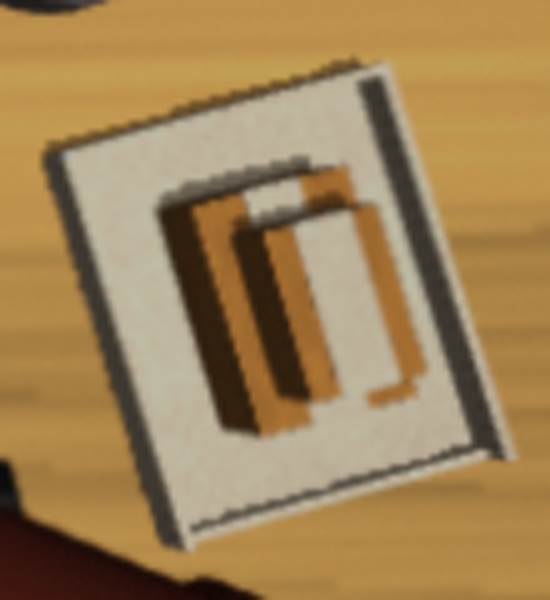

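View pics/side11.png

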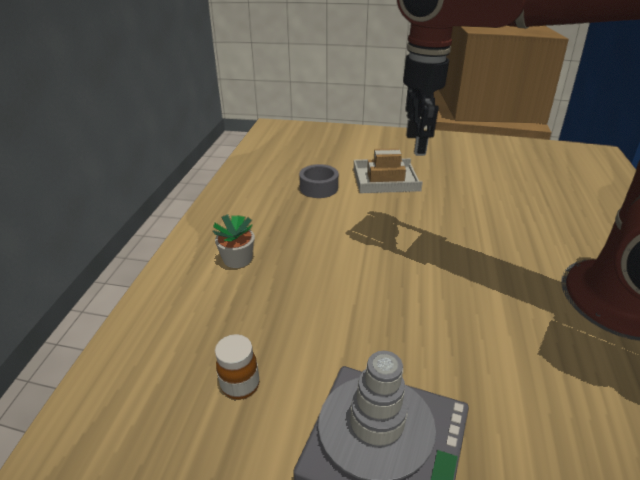

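View pics/top11.png

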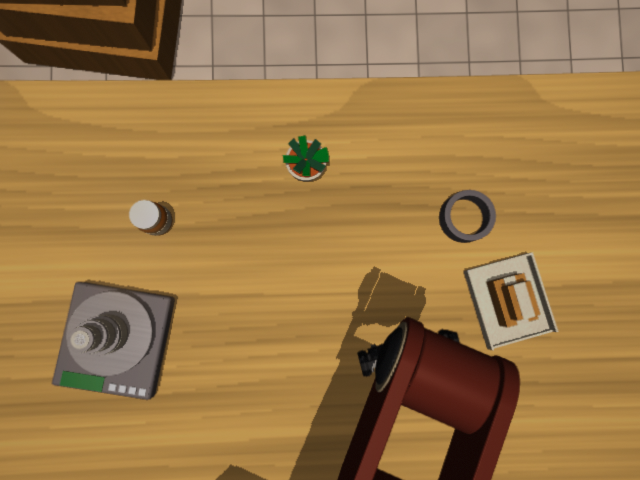

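Both stacks stand, and the plant (306,158), jar (147,215) and tape roll (467,216) are unmoved. The small carton's top corners are at crop (265,231), (377,204), (427,375) and (313,403).

```bash
python3 - <<'E'
from h import *
b=np.array([(265,231),(377,204),(427,375),(313,403)])/5.-.4+[455,240]
P=cast("top",b,.080);print(P[:,:2],P.mean(0),np.linalg.norm(P-np.roll(P,-1,0),axis=1))
for i,j in((3,0),(2,1)): d=P[j]-P[i];print(np.degrees(np.arctan2(d[1],d[0])))
a=cv2.imread("pics/top0.png").astype(int);c=cv2.imread("pics/top11.png").astype(int)
for n,(x0,y0,x1,y1) in dict(plant=(275,130,335,185),jar=(125,195,178,240),tape=(436,186,500,246)).items(): print(n,abs(a-c)[y0:y1,x0:x1].max(2).mean())
print(ctrl.get_obs()["dq"])
E
```

```text
[[ 0.5137 -0.3496]
 [ 0.5224 -0.3913]
 [ 0.46   -0.4049]
 [ 0.4511 -0.3627]] [ 0.4868 -0.3771  0.08  ] [0.0426 0.0639 0.0431 0.064 ]
11.858038486127226
12.302631778180293
plant 14.326666666666666
jar 15.355555555555556
tape 13.811979166666667
[-0.0021  0.0068  0.0033 -0.001  -0.0015  0.0029]
```

```bash
python3 - <<'E'
from h import *
a=cv2.imread("pics/top0.png",0).astype(np.float32);c=cv2.imread("pics/top11.png",0).astype(np.float32)
for n,(x0,y0,x1,y1) in dict(plant=(275,130,335,185),jar=(125,195,178,240),tape=(436,186,500,246)).items(): print(n,cv2.phaseCorrelate(a[y0:y1,x0:x1].copy(),c[y0:y1,x0:x1].copy()))
print(ctrl.finish_job())
E
```

```text
plant ((-0.021360995956630546, 0.013377532029540617), 0.9863526521788704)
jar ((-0.00829842922787094, 0.4956611481987778), 1.0219843839421685)
tape ((0.03838108352249847, -0.029914761896119302), 0.9971084820727507)
the job is handed in; nothing more can be done
None
```

I stacked the three tins on the scale pan, largest at the bottom, and the two cartons in the tray, larger below. I handed the job in at about 52.5 s of the 131 s allowed.

**Tins:** in the top view each tin sits within about 1 mm of the centre of the one below, and the large tin is about 1 mm from the pan's centre.

**Cartons:** the large carton is about 1.4 mm from the tray's centre and the small one about 0.7 mm from the large one. My corner readings put both about 1.5° off the tray's long side. I had placed them at 13.8° and 13.0° against the tray's 13.8°, so part of that may be reading error. I left it as it was.

**Setting down:** each item was lowered until the wrist force showed contact. The highest force I read was about 8 N.

**Bystanders:** the plant and tape roll showed no shift between the first and last pictures (under 0.05 px). The jar gave about 0.5 px (roughly 1 mm) in one direction, with an implausible correlation score above 1. The arm never came near it and it looks unmoved in both views, so I think this is an artefact, but I did not look further.

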